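# Swap the modules in a rail enclosure

### The job

Open the clear cover of the network enclosure wide, move every dead (grey, red-topped) module from the rail into the orange returns tray, and set all the new white modules on the narrow raised rail, each square across it and sitting flat with its feet either side. Then shut the cover fully over them. Leave the router, mug and screwdriver where they are.

Things in the scene. Friction and masses are not known exactly. Their poses are not given: they have to be found in the camera images.
- enclosure: white shallow tray 140 (its x) x 300 (its y) x 30 high, fixed; origin at the centre of its underside on the desk, +x to the hinge side. A steel rail runs in it along y: 24 wide, y -135 to 135, its top 40 above the origin. A module properly on the rail has its origin 32 above the enclosure's (channel roof on rail top). Shut, the hood clears 100 above the desk
- rail_top (a point): middle of the rail's top face; axes as the enclosure
- cover (a joint): angle of the clear hinged cover (a clear plastic hood 140 x 300, 74 high, white edges): 0 shut on the tray, 1.65 wide open, standing up at the back. Its stiff hinge keeps it at any angle; 5 N or less at the bar moves it
- cover_bar (a point): middle of the cover's blue round bar handle: 110 long along y, 10 thick, 42 in front of the hood's front face, 90 above the desk when shut; it points straight up when the cover is open. Turns with the cover
- cover_hinge (a point): middle of the cover's hinge line (along the enclosure's y), 70 behind the enclosure's centre and 30 above the desk; the bar moves on a circle of about 192 about it
- tray: orange open returns tray, 140 (x) x 120 (y) x 26 high, walls 4 thick, floor 5, fixed on the desk; origin at the centre of its underside
- router: white router box 130 x 110 x 30, a bystander; origin at the centre of its underside
- mug: blue mug, 76 wide, 90 high, handle at +y, a bystander; origin at the centre of its underside
- driver: screwdriver lying on the desk, a bystander; handle to its -x
- module_a: new white network module with a grey top panel; absent in some starts. 80 long (its x) x 36 wide (y) x 58 high, about 160 g; origin at the centre of its underside, z up. Two black feet (10 long, 9 high, centred 22 either side of the origin in x) leave a 34 wide, 8 deep channel along y that straddles the rail. Grip across the 36 width
- module_b: new white network module with a grey top panel; absent in some starts. 80 long (its x) x 36 wide (y) x 58 high, about 160 g; origin at the centre of its underside, z up. Two black feet (10 long, 9 high, centred 22 either side of the origin in x) leave a 34 wide, 8 deep channel along y that straddles the rail. Grip across the 36 width
- module_c: new white network module with a grey top panel; absent in some starts. 80 long (its x) x 36 wide (y) x 58 high, about 160 g; origin at the centre of its underside, z up. Two black feet (10 long, 9 high, centred 22 either side of the origin in x) leave a 34 wide, 8 deep channel along y that straddles the rail. Grip across the 36 width
- module_d: new white network module with a grey top panel; absent in some starts. 80 long (its x) x 36 wide (y) x 58 high, about 160 g; origin at the centre of its underside, z up. Two black feet (10 long, 9 high, centred 22 either side of the origin in x) leave a 34 wide, 8 deep channel along y that straddles the rail. Grip across the 36 width
- dead_a: dead network module, grey with a red top panel, sitting on the rail at the start; absent in some starts. 80 long (its x) x 36 wide (y) x 58 high, about 160 g; origin at the centre of its underside, z up. Two black feet (10 long, 9 high, centred 22 either side of the origin in x) leave a 34 wide, 8 deep channel along y that straddles the rail. Grip across the 36 width
- dead_b: dead network module, grey with a red top panel, sitting on the rail at the start; absent in some starts. 80 long (its x) x 36 wide (y) x 58 high, about 160 g; origin at the centre of its underside, z up. Two black feet (10 long, 9 high, centred 22 either side of the origin in x) leave a 34 wide, 8 deep channel along y that straddles the rail. Grip across the 36 width
- dead_a_mid (a point): centre of dead_a, 30 above its underside
- dead_b_mid (a point): centre of dead_b, 30 above its underside
Not all that is in view belongs to the job. Several things have the shape of the tray; the one meant has the colours described above.

How it is judged (in metres and radians):
On the way, in this order (a step that is already met when the one before it is completed fails the run):
1. the cover is opened wide (beyond 1.3 rad) (value of joint cover above 1.3 rad), for 0.2 s.
2. with the cover open, dead modules are in the tray and all new modules sit on the rail (value of joint cover above 0.9 rad and x of dead_a_mid in the frame of tray between -0.066 and 0.066 m and y of dead_a_mid in the frame of tray between -0.056 and 0.056 m and z of dead_a_mid in the frame of tray between 0 and 0.055 m and x of dead_b_mid in the frame of tray between -0.066 and 0.066 m and y of dead_b_mid in the frame of tray between -0.056 and 0.056 m and z of dead_b_mid in the frame of tray between 0 and 0.055 m and x of module_a in the frame of enclosure between -0.009 and 0.009 m and y of module_a in the frame of enclosure between -0.128 and 0.128 m and z of module_a in the frame of enclosure between 0.028 and 0.036 m and angle between each of module_a, module_b, module_c, module_d's own z axis and vertical below 0.08 rad and angle between the x axis of each of module_a, module_b, module_c, module_d and the x axis of enclosure, either way round below 0.25 rad and x of module_b in the frame of enclosure between -0.009 and 0.009 m and y of module_b in the frame of enclosure between -0.128 and 0.128 m and z of module_b in the frame of enclosure between 0.028 and 0.036 m and x of module_c in the frame of enclosure between -0.009 and 0.009 m and y of module_c in the frame of enclosure between -0.128 and 0.128 m and z of module_c in the frame of enclosure between 0.028 and 0.036 m and x of module_d in the frame of enclosure between -0.009 and 0.009 m and y of module_d in the frame of enclosure between -0.128 and 0.128 m and z of module_d in the frame of enclosure between 0.028 and 0.036 m), for 0.2 s.
At the end, for the whole second after the job is handed in: Each new module on the rail: within 9 mm of its centre line and 128 mm of its middle, 28 to 36 mm above the enclosure origin, upright within 0.08 rad, square within 0.25 rad; dead ones in the tray (centre under 55 mm up); all at rest; cover shut within 0.05 rad (x of module_a in the frame of enclosure between -0.009 and 0.009 m and y of module_a in the frame of enclosure between -0.128 and 0.128 m and z of module_a in the frame of enclosure between 0.028 and 0.036 m and angle between each of module_a, module_b, module_c, module_d's own z axis and vertical below 0.08 rad and angle between the x axis of each of module_a, module_b, module_c, module_d and the x axis of enclosure, either way round below 0.25 rad and x of module_b in the frame of enclosure between -0.009 and 0.009 m and y of module_b in the frame of enclosure between -0.128 and 0.128 m and z of module_b in the frame of enclosure between 0.028 and 0.036 m and x of module_c in the frame of enclosure between -0.009 and 0.009 m and y of module_c in the frame of enclosure between -0.128 and 0.128 m and z of module_c in the frame of enclosure between 0.028 and 0.036 m and x of module_d in the frame of enclosure between -0.009 and 0.009 m and y of module_d in the frame of enclosure between -0.128 and 0.128 m and z of module_d in the frame of enclosure between 0.028 and 0.036 m and x of dead_a_mid in the frame of tray between -0.066 and 0.066 m and y of dead_a_mid in the frame of tray between -0.056 and 0.056 m and z of dead_a_mid in the frame of tray between 0 and 0.055 m and x of dead_b_mid in the frame of tray between -0.066 and 0.066 m and y of dead_b_mid in the frame of tray between -0.056 and 0.056 m and z of dead_b_mid in the frame of tray between 0 and 0.055 m and linear speed of each of module_a, module_b, module_c, module_d, dead_a, dead_b below 0.02 m/s and value of joint cover below 0.05 rad); the robot touches nothing.
It fails at once if the router is pushed more than 30 mm (distance of router from where it was at the start of the episode above 0.03 m).
It fails at once if the mug is pushed more than 30 mm (distance of mug from where it was at the start of the episode above 0.03 m).
It fails at once if the driver is pushed more than 30 mm (distance of driver from where it was at the start of the episode above 0.03 m).
Of module_a, module_b, module_c, module_d only 3 to 4 are there at a start; the rules pass over those that are not, and their reading is None.
Of dead_a, dead_b only 1 to 2 are there at a start; the rules pass over those that are not, and their reading is None.
At some moment in a run one of dead_a, dead_b may be knocked a few centimetres aside while the robot is not near it.
Once in a run the grip may slacken for a moment while it holds something.
It also fails if it takes over 210 s, if anything falls off the work surface, if the arm or the gripper's body presses on something with over 40 N, if the wrist force passes 120 N, or if a joint passes its speed limit or range.

### The arm

A 6-joint arm with a two-finger parallel gripper is mounted at the origin on the work surface. World frame = base frame: x ahead of the robot, y to its left, z up, the work surface at z = 0. Lengths are in mm, angles in degrees, forces in N, time in s.
With the tool pointing down it reaches from about 300 to 875 mm from the base axis. Payload 4.2 kg.
Tool frame: the origin (TCP) lies on the mounting face of the last link; the fingertips stand 173 mm ahead of it and the grasp point (between the pads) lies 155 mm ahead of it; z points along the fingers, y is the direction in which the jaws open and shut (so a half turn about z gives the same grasp; the last joint's range is limited). The gripper opens to 85 mm and grips with 20 to 120 N. Pads are 22 mm wide; open, the fingers measure 114 mm over their backs; the gripper's body (76 mm by 85 mm) begins 54 mm behind the grasp point. The pads swing forward as they close: fully open they stand 13 mm farther back than shut.
Start: joints at [-70.417, 18.312, 89.639, -0, 72.044, -1.146], TCP at [203.524, -537.774, 404.738] pointing down, gripper open.
Joint ranges: [-177.97, 177.97], [-48.28, 115.42], [12.27, 149.76], [-77.06, 257.06], [2.81, 150.46], [-146.56, 146.56]. Speed limits (degrees/s): [147.25, 147.25, 180, 180, 180, 180].

### API

Orientations are given as [roll, pitch, yaw] about the fixed x, y, z axes, in that order (R = Rz(yaw) Ry(pitch) Rx(roll)).
In Python, from cell import sense, eyes, ctrl gives the robot as it stands.
- The arm moves only by the tool step_arm, never from a script. Its argument "deltas" is one flat list of numbers, 7 for each row, row after row: the shift along the tool's x, y, z in units of 40 mm (1.0 is 40 mm), then the turn, a rotation vector about the tool's x, y, z in units of 5 degrees (1.0 is 5 degrees), then the finger opening in mm, from 0 to 85.4. In form: [x, y, z, ax, ay, az, gripper, x, y, z, ax, ay, az, gripper, ...]. A call has 1 to 12 rows; each row shifts and turns the pose as measured when the row begins, along the tool's axes as they then stand; what a row does not reach is not made up. A row lasts 1/8 s, in which the tool goes at most 62.5 mm and 10.7 degrees, less where a joint would pass 70% of its speed; a pose out of reach is approached as far as the arm can. A call is refused whole if a number of a shift passes 1 or a number of a turn 1, either way. A call with a gripper value outside its range is refused whole. The fingers move at their own pace and stop on an object; "squeeze" is the grip in N (left out, the last holds). Time passes only in rows, so rows that do not move let the fingers close. It gives the time, the measured TCP pose, the force and the opening at its end, in the units of the state.
- sense(): the state, without advancing time (a new reading comes with each control period).
- eyes.camera(name): name is "side" or "top" or "wrist"; returns a dict with "pixels" (384x512x3 uint8, red, green, blue), "depth" (384x512 float32, mm along the optical axis (not along the pixel's ray), 0 where there is no reading), "mtx" (3x3 intrinsics, pixels), "eye" and "orientation" of the camera in the world; the wrist camera has in their place "hand_eye" (4x4, takes a point from camera to tool coordinates, whose origin is the TCP and whose axes are the flange's). Camera axes: x right, y up, looking along -z (the intrinsics and any distortion apply to the point x, -y, -z); pixel columns grow to the right and rows downward; lengths in mm; the calibration is good to about 2 mm. A picture is of the moment at which its call begins: read the wrist's pose just before it.
- ctrl.hand_in(): hands the job in, once; it reports no verdict.
The state is a dict: "time": time; "qpos": joint angles; "qd": joint speeds; "joint_efforts": joint torques, N m; "tool_pos": TCP position; "tcp_rot": TCP orientation; "force": force on the tool from outside, world axes, zero at the start; "moment": the same for the moment, N m; "finger_gap": finger opening in mm.
Only numpy, scipy, OpenCV 4.12 (cv2) and the standard library are available. Lean on these libraries where they do the work, as an engineer would, in place of code of your own. Each camera call takes 0.05 s, during which the arm holds its last target.

## Working session

There is one attempt and no reset: what is moved stays moved. The work goes in short steps, Python scripts to look and compute and a tool call to move; the robot and the scene stay as the last step left them, time stands still between calls to the robot, and variables do not carry over. Pictures are saved under pics/ and viewed, and the job is handed in when it is done.

Besides the shell and the picture viewer there is one more tool, called after ">>>" as name(argument=value, ...) on one line, values as JSON. step_arm: Moves the arm, as the interface text tells. Its arguments: {"type":"object","properties":{"deltas":{"type":"array"},"squeeze":{"type":"number"}},"required":["deltas"]}

```bash
ls; mkdir -p pics
python3 - <<'E'
from cell import sense, eyes, ctrl
import cv2, numpy as np
print(sense())
for n in ("top","side","wrist"):
    c=eyes.camera(n)
    np.savez(f"{n}0.npz",**{k:v for k,v in c.items()})
    cv2.imwrite(f"pics/{n}0.png",c["pixels"][:,:,::-1])
    print(n,{k:v for k,v in c.items() if k not in("pixels","depth")})
E
```

```text
pics
{'time': 0.0, 'qpos': array([-7.04183181e+01,  1.83501349e+01,  8.97095454e+01, -1.22776453e-03,
        7.20434536e+01, -1.14882267e+00]), 'qd': array([0.11034604, 0.00184905, 0.07870347, 0.15829994, 0.07466277,
       0.05697365]), 'joint_efforts': array([-1.57208826e-03, -4.15532005e+01, -2.34162837e+01, -1.69853511e-04,
        8.04752897e-03, -1.58018469e-05]), 'tool_pos': array([ 203.44149406, -537.60447916,  403.87580819]), 'tcp_rot': array([-1.79896863e+02, -9.00729522e-04,  2.07308833e+01]), 'force': array([ 0.68972174, -0.66703207,  1.31915602]), 'moment': array([0.05126676, 0.04793438, 0.05339696]), 'finger_gap': 85.15259454120924}
top {'mtx': array([[378.74007479,   0.        , 252.51287145],
       [  0.        , 378.74007479, 184.05362964],
       [  0.        ,   0.        ,   1.        ]]), 'eye': array([ 472.19982521,  -16.85018539, 1333.74047333]), 'orientation': array([  3.16281814,   0.16776709, -88.62680837])}
side {'mtx': array([[397.22232036,   0.        , 253.93577876],
       [  0.        , 397.22232036, 198.23561573],
       [  0.        ,   0.        ,   1.        ]]), 'eye': array([-21.1167887 , 638.48422065, 793.89671135]), 'orientation': array([  49.53313087,    0.60352116, -139.2012531 ])}
wrist {'mtx': array([[283.82708675,   0.        , 256.49270933],
       [  0.        , 283.82708675, 188.45422253],
       [  0.        ,   0.        ,   1.        ]]), 'hand_eye': array([[ 8.30754974e-04,  9.54064189e-01,  2.99601123e-01,
         7.74883778e+01],
       [ 9.99999461e-01, -6.06209930e-04, -8.42424551e-04,
        -7.70988410e-01],
       [-6.22105920e-04,  2.99601662e-01, -9.54064179e-01,
         3.18618821e+01],
       [ 0.00000000e+00,  0.00000000e+00,  0.00000000e+00,
         1.00000000e+00]])}
```

View pics/top0.png

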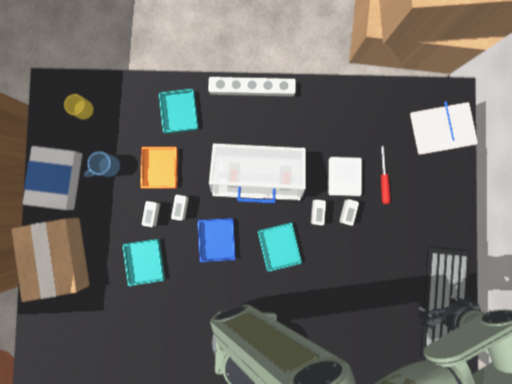

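View pics/side0.png

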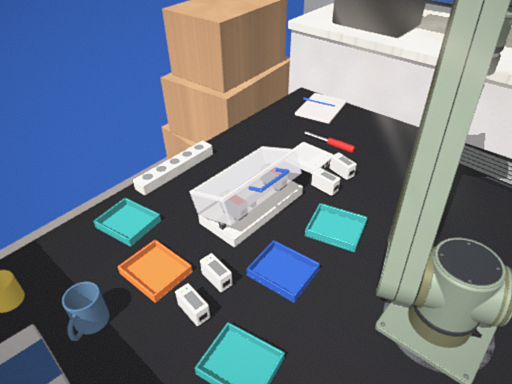

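View pics/wrist0.png

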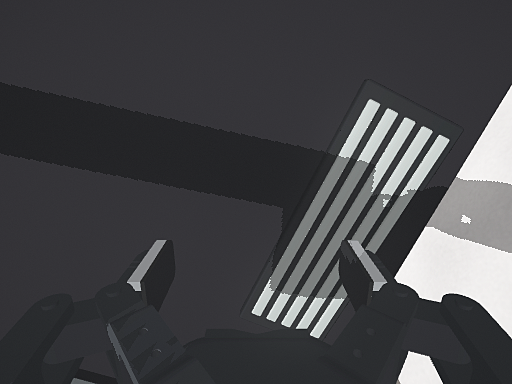

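```bash
cat > h.py <<'E'
import numpy as np, cv2, time
from scipy.spatial.transform import Rotation as Ro
from cell import sense, eyes, ctrl
def rot(o): return Ro.from_euler('xyz',o,degrees=True).as_matrix()
def shot(n):
    s=sense(); c=dict(eyes.camera(n)); 
    if n=="wrist":
        R=rot(s["tcp_rot"]); t=np.array(s["tool_pos"]); H=c["hand_eye"]
        c["R"]=R@H[:3,:3]; c["t"]=R@H[:3,3]+t
    else: c["R"]=rot(c["orientation"]); c["t"]=np.array(c["eye"])
    return c
def cloud(c):
    d=c["depth"]; K=c["mtx"]; v,u=np.mgrid[:d.shape[0],:d.shape[1]]
    P=np.stack([(u-K[0,2])/K[0,0]*d,-(v-K[1,2])/K[1,1]*d,-d],-1)@c["R"].T+c["t"]
    P[d==0]=np.nan
    return P
def save(c,name,scale=1):
    im=np.ascontiguousarray(c["pixels"][:,:,::-1])
    if scale!=1: im=cv2.resize(im,None,fx=scale,fy=scale)
    cv2.imwrite("pics/"+name,im)
def ray(c,u,v,z):
    K=c["mtx"]; d=c["R"]@np.array([(u-K[0,2])/K[0,0],-(v-K[1,2])/K[1,1],-1]); return c["t"]+d*(z-c["t"][2])/d[2]
def rect(P,mask):
    pts=P[mask][:,:2].astype(np.float32); (cx,cy),(w,h),a=cv2.minAreaRect(pts)
    if w<h: w,h=h,w; a+=90
    a=(a+90)%180-90
    return (round(cx,1),round(cy,1)),(round(w,1),round(h,1)),round(a,1),len(pts),np.round(np.median(P[mask][:,2]),1)
E
cat > m0.py <<'E'
from h import *
c=shot("top"); P=cloud(c); px=c["pixels"].astype(int)
im=cv2.resize(c["pixels"][100:300,100:420,::-1],None,fx=2.5,fy=2.5,interpolation=cv2.INTER_CUBIC); cv2.imwrite("pics/topz%d.png"%int(sense()["time"]*100),im)
z=P[...,2]
sub=np.zeros(z.shape,bool); sub[100:300,100:420]=1
m=(z>48)&(z<68)&sub
m[140:205,205:310]=0
n,l,st,ce=cv2.connectedComponentsWithStats(m.astype(np.uint8))
for i in range(1,n):
    if st[i,4]>40: print("mod",ce[i].round(1),rect(P,l==i))
r,g,b=px[...,0],px[...,1],px[...,2]
def blobs(m,name,mn=15):
    n,l,st,ce=cv2.connectedComponentsWithStats((m&sub).astype(np.uint8))
    for i in range(1,n):
        if st[i,4]>mn: print(name,ce[i].round(1),rect(P,(l==i)&np.isfinite(z)), np.percentile(P[l==i][:,2],[5,95]).round(0))
blobs((r>200)&(g>90)&(g<190)&(b<90),"orange")
blobs((b>130)&(r<80)&(g<120),"blue")
blobs((r-g>30)&(r-b>30)&(r<250)&(abs(g-b)<40),"red")
E
python3 m0.py
```

```text
mod [110.9 166.9] ((592.4, 474.2), (71.4, 27.2), -13.0, 49, np.float64(57.5))
mod [178.6 207.5] ((457.4, 236.2), (79.6, 36.4), -8.0, 254, np.float64(58.1))
mod [318.7 212.5] ((452.5, -236.8), (79.4, 36.3), -3.3, 261, np.float64(58.2))
mod [349.8 212.5] ((455.1, -341.3), (79.8, 36.5), -13.7, 264, np.float64(57.9))
mod [149.2 214. ] ((433.5, 334.2), (79.3, 37.2), -7.8, 267, np.float64(57.7))
orange [155.  164.7] ((598.2, 319.3), (144.4, 125.5), 1.3, 318, np.float64(7.6)) [-2. 28.]
blue [255.7 200.7] ((487.7, -23.9), (119.2, 11.9), -89.2, 68, np.float64(150.0)) [145. 154.]
blue [209.5 241.7] ((349.8, 112.9), (142.3, 127.6), 4.8, 441, np.float64(5.6)) [nan nan]
red [166.1 162.7] ((598.8, 321.7), (151.0, 131.1), 2.0, 104, np.float64(-0.0)) [-6.  6.]
red [140.  168.5] ((591.3, 387.7), (61.0, 2.6), 2.6, 18, np.float64(1.7)) [-3.  5.]
red [384.9 188.8] ((541.0, -476.7), (109.2, 36.1), 4.1, 287, np.float64(20.9)) [nan nan]
red [147.6 187.7] ((523.7, 356.8), (60.1, 9.8), 81.4, 20, np.float64(0.2)) [-4.  5.]
```

```bash
ls pics
python3 - <<'E'
from h import *
c=shot("top"); P=cloud(c); im=c["pixels"]
for v in range(140,206,5): print(v,[ (int(P[v,u,0]) if np.isfinite(P[v,u,0]) else -1,int(P[v,u,1]) if np.isfinite(P[v,u,0]) else -1,int(P[v,u,2]) if np.isfinite(P[v,u,0]) else -1) for u in (212,222,234,258,286,300,304)])
c=shot("side"); im=cv2.resize(c["pixels"][110:340,90:390,::-1],None,fx=2.5,fy=2.5,interpolation=cv2.INTER_CUBIC); cv2.imwrite("pics/sidez.png",im)
E
```

```text
side0.png
top0.png
topz20.png
wrist0.png
140 [(699, 136, -1), (700, 101, -3), (701, 58, -1), (702, -26, 0), (705, -126, 0), (706, -176, -1), (705, -189, 3)]
145 [(681, 136, -2), (665, 91, 102), (683, 57, -1), (683, -27, 7), (686, -126, 6), (689, -176, -5), (689, -191, -5)]
150 [(663, 135, -1), (649, 90, 104), (649, 51, 104), (651, -26, 105), (653, -118, 106), (654, -163, 105), (654, -176, 107)]
155 [(630, 121, 116), (631, 89, 114), (632, 50, 113), (634, -27, 109), (636, -118, 109), (638, -163, 108), (638, -176, 110)]
160 [(613, 120, 118), (614, 88, 117), (616, 50, 113), (617, -27, 116), (-1, -1, -1), (620, -163, 114), (620, -175, 117)]
165 [(596, 119, 129), (598, 87, 121), (598, 48, 129), (601, -27, 119), (603, -118, 117), (604, -163, 119), (604, -175, 123)]
170 [(579, 117, 136), (581, 86, 127), (582, 48, 130), (583, -28, 130), (586, -117, 126), (587, -162, 126), (587, -174, 133)]
175 [(563, 117, 136), (564, 85, 137), (565, 47, 135), (567, -28, 131), (569, -117, 130), (570, -161, 132), (571, -175, 128)]
180 [(547, 116, 144), (548, 84, 140), (549, 47, 136), (551, -28, 141), (553, -117, 136), (554, -161, 138), (554, -173, 140)]
185 [(532, 115, 140), (532, 84, 142), (533, 46, 146), (535, -29, 146), (537, -117, 145), (538, -161, 144), (538, -173, 149)]
190 [(517, 120, 99), (518, 87, 100), (519, 47, 108), (520, -29, 118), (522, -118, 125), (522, -162, 137), (529, -193, -3)]
195 [(503, 130, 1), (503, 93, 27), (505, 52, 9), (507, -31, 5), (507, -122, 90), (508, -167, 97), (511, -193, -1)]
200 [(486, 130, -1), (487, 94, -1), (488, 52, -2), (488, -30, 150), (492, -130, 1), (493, -179, 3), (493, -193, -1)]
205 [(468, 129, -3), (469, 94, -1), (470, 52, -1), (472, -32, 0), (474, -130, 1), (476, -179, 0), (476, -193, 0)]
```

```bash
ls pics
```

```text
side0.png
sidez.png
top0.png
topz20.png
wrist0.png
```

View pics/sidez.png

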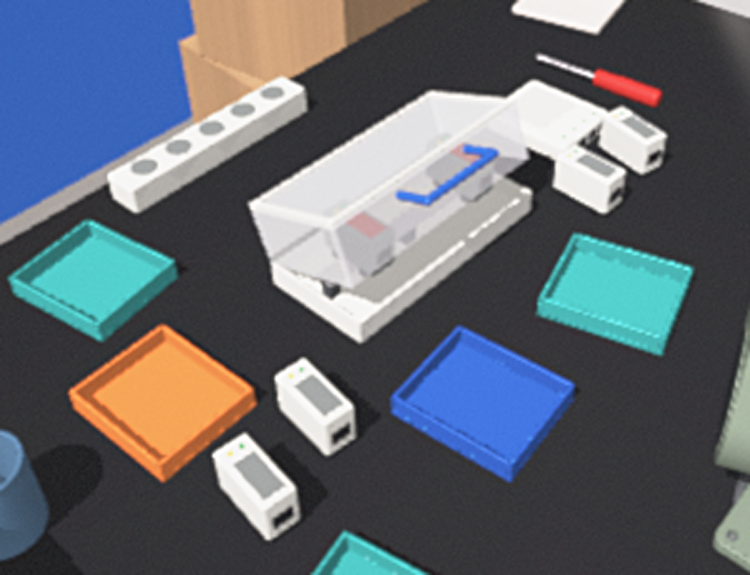

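```bash
cat > bar.py <<'E'
from h import *
for n,box in (("top",(90,235,200,320)),("side",(100,260,150,330))):
    c=shot(n); P=cloud(c); px=c["pixels"].astype(int); r,g,b=px[...,0],px[...,1],px[...,2]
    m=(b>110)&(r<0.5*b)&(g<0.8*b); s=np.zeros_like(m); s[box[0]:box[1],box[2]:box[3]]=1; m&=s
    Q=P[m&np.isfinite(P[...,2])]; Q=Q[(Q[:,2]>70)]
    m&=(P[...,2]>70)
    v,u=np.nonzero(m)
    print(n,len(Q),"med",np.median(Q,0).round(1),"lo",np.percentile(Q,5,axis=0).round(1),"hi",np.percentile(Q,95,axis=0).round(1))
    if len(u): print(" px bounds",u.min(),u.max(),v.min(),v.max())
    for lo in range(-90,50,20):
        q=Q[(Q[:,1]>=lo)&(Q[:,1]<lo+20)]
        if len(q)>3: print("  y",lo,np.median(q,0).round(1),len(q))
E
python3 bar.py
```

```text
top 163 med [488.3 -24.  150.2] lo [482.3 -80.1 140.5] hi [517.7  32.8 154. ]
 px bounds 237 275 187 202
  y -90 [495.5 -77.1 147.2] 36
  y -70 [485.6 -59.9 151.3] 18
  y -50 [485.2 -39.5 151.4] 23
  y -30 [487.7 -20.7 151.5] 20
  y -10 [487.3  -0.5 150.7] 18
  y 10 [489.7  22.9 149.1] 29
  y 30 [499.1  32.7 145.1] 19
side 161 med [487.7 -16.4 148.1] lo [482.7 -76.1 137. ] hi [520.3  36.6 151.5]
 px bounds 249 288 168 191
  y -90 [502.5 -75.1 143.5] 31
  y -70 [484.4 -61.4 149.2] 20
  y -50 [484.6 -38.5 149.4] 15
  y -30 [486.  -20.8 149.3] 20
  y -10 [485.7   2.  149.4] 19
  y 10 [487.5  22.4 149.3] 18
  y 30 [503.5  34.8 144.1] 38
```

View pics/topz20.png

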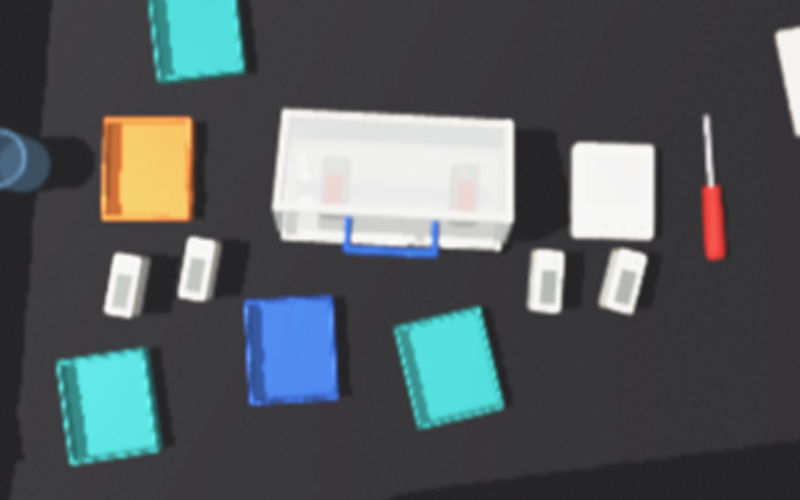

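```bash
cat > plan.py <<'E'
# usage: plan.py x y z yaw grip [maxstep] [pitchtilt]   (tool down target, TCP coordinates)
import sys
from h import *
def plan(p,yaw,g,mx=38.,s=None,tilt=None):
    s=s or sense(); p0=np.array(s["tool_pos"]); R0=Ro.from_euler('xyz',s["tcp_rot"],degrees=True)
    R1=Ro.from_euler('xyz',[180,0,yaw],degrees=True)
    if tilt is not None: R1=Ro.from_euler('y',tilt,degrees=True)*R1
    rv=(R0.inv()*R1).as_rotvec(degrees=True)
    n=int(max(np.ceil(np.linalg.norm(np.array(p)-p0)/mx),np.ceil(np.abs(rv).max()/4.8),1))
    rows=[];
    for k in range(n):
        R=R0*Ro.from_rotvec(rv*k/n,degrees=True)
        d=R.inv().apply((np.array(p)-p0)/n)/40
        rows.append(list(np.round(d,2))+list(np.round(rv/n/5,2))+[g])
    return rows
def show(rows):
    print(len(rows),"rows")
    for i in range(0,len(rows),12): print("["+",".join(",".join("%g"%(x+0) for x in r) for r in rows[i:i+12])+"]")
if __name__=="__main__":
    a=[float(x) for x in sys.argv[1:]]
    s=sense(); print("now t",round(s["time"],2),s["tool_pos"].round(1),s["tcp_rot"].round(1),"F",s["force"].round(1),"gap",round(s["finger_gap"],1),"q",s["qpos"].round(0))
    if len(a)>=5: show(plan(a[:3],a[3],a[4],*(a[5:6])))
E
python3 plan.py 488 -24 370 88 40
```

```text
now t 0.4 [ 203.5 -537.8  404.6] [-180.    -0.    20.7] F [-0.3 -0.7  0.8] gap 85.2 q [-70.  18.  90.   0.  72.  -1.]
16 rows
[0.7,-0.59,0.05,0,0,-0.84,40,0.74,-0.54,0.05,0,0,-0.84,40,0.78,-0.48,0.05,0,0,-0.84,40,0.81,-0.43,0.05,0,0,-0.84,40,0.84,-0.37,0.05,0,0,-0.84,40,0.87,-0.3,0.05,0,0,-0.84,40,0.89,-0.24,0.05,0,0,-0.84,40,0.9,-0.17,0.05,0,0,-0.84,40,0.91,-0.11,0.05,0,0,-0.84,40,0.92,-0.04,0.05,0,0,-0.84,40,0.92,0.03,0.05,0,0,-0.84,40,0.91,0.1,0.05,0,0,-0.84,40]
[0.9,0.16,0.05,0,0,-0.84,40,0.89,0.23,0.05,0,0,-0.84,40,0.87,0.29,0.05,0,0,-0.84,40,0.85,0.36,0.05,0,0,-0.84,40]
```

>>> step_arm(deltas=[0.7, -0.59, 0.05, 0, 0, -0.84, 40, 0.74, -0.54, 0.05, 0, 0, -0.84, 40, 0.78, -0.48, 0.05, 0, 0, -0.84, 40, 0.81, -0.43, 0.05, 0, 0, -0.84, 40, 0.84, -0.37, 0.05, 0, 0, -0.84, 40, 0.87, -0.3, 0.05, 0, 0, -0.84, 40, 0.89, -0.24, 0.05, 0, 0, -0.84, 40, 0.9, -0.17, 0.05, 0, 0, -0.84, 40, 0.91, -0.11, 0.05, 0, 0, -0.84, 40, 0.92, -0.04, 0.05, 0, 0, -0.84, 40, 0.92, 0.03, 0.05, 0, 0, -0.84, 40, 0.91, 0.1, 0.05, 0, 0, -0.84, 40], squeeze=20)

```text
time: 1.9
tool_pos: [417.8, -140.1, 380.7]
tcp_rot: [179.7, 0.1, 72.5]
force: [0.4, 0.1, -0.2]
finger_gap: 40.0
```

```bash
python3 plan.py 488 -24 370 88 35
```

```text
now t 1.9 [ 417.8 -140.1  380.7] [1.797e+02 1.000e-01 7.250e+01] F [ 0.4  0.1 -0.2] gap 40.0 q [-20.   7. 108.  -0.  64.  -2.]
4 rows
[0.82,0.2,0.07,0.02,0.01,-0.78,35,0.81,0.25,0.07,0.02,0.01,-0.78,35,0.79,0.31,0.07,0.02,0.01,-0.78,35,0.77,0.36,0.07,0.02,0.01,-0.78,35]
```

>>> step_arm(deltas=[0.82, 0.2, 0.07, 0.02, 0.01, -0.78, 30, 0.81, 0.25, 0.07, 0.02, 0.01, -0.78, 30, 0.79, 0.31, 0.07, 0.02, 0.01, -0.78, 30, 0.77, 0.36, 0.07, 0.02, 0.01, -0.78, 30, 0, 0, 0, 0, 0, 0, 30])

```text
time: 2.52
tool_pos: [489.9, -17.6, 369.7]
tcp_rot: [180.0, -0.0, 88.8]
force: [-0.0, 0.4, 0.7]
finger_gap: 30.0
```

```bash
python3 bar.py; python3 plan.py 488 -24 301 88 28
python3 - <<'E'
from h import *
c=shot("wrist"); save(c,"w1.png")
E
```

```text
now t 2.58 [489.3 -18.4 369.8] [-180.    -0.    88.8] F [ 0.1 -0.5 -0.4] gap 29.9 q [ -4.  12. 104.   0.  64.  -2.]
2 rows
[-0.07,-0.01,0.86,0,0,0.08,28,-0.07,-0.01,0.86,0,0,0.08,28]
  return _methods._mean(a, axis=axis, dtype=dtype,
  ret = um.true_divide(
Traceback (most recent call last):
  File "bar.py", line 8, in <module>
    print(n,len(Q),"med",np.median(Q,0).round(1),"lo",np.percentile(Q,5,axis=0).round(1),"hi",np.percentile(Q,95,axis=0).round(1))
                                                      ~~~~~~~~~~~~~^^^^^^^^^^^^
IndexError: index -1 is out of bounds for axis 0 with size 0
```

View pics/w1.png

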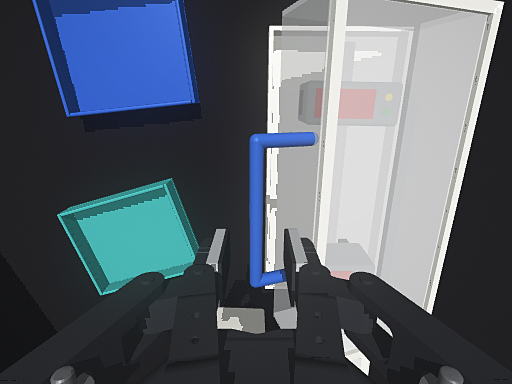

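>>> step_arm(deltas=[0, -0.02, 0.86, 0, 0, 0, 30, -0.05, -0.02, 0.86, 0, 0, 0, 30, 0, 0, 0, 0, 0, 0, 30])

```text
time: 3.0
tool_pos: [486.1, -23.7, 301.1]
tcp_rot: [179.9, 0.1, 88.4]
force: [0.0, -0.2, -0.6]
finger_gap: 30.2
```

```bash
python3 plan.py
python3 - <<'E'
from h import *
c=shot("wrist"); save(c,"w2.png"); c=shot("side"); save(c,"s2.png")
E
```

```text
now t 3.0 [486.1 -23.7 301.1] [1.799e+02 1.000e-01 8.840e+01] F [ 0.  -0.2 -0.6] gap 30.2 q [ -4.  16. 110.  -0.  54.  -3.]
```

View pics/w2.png

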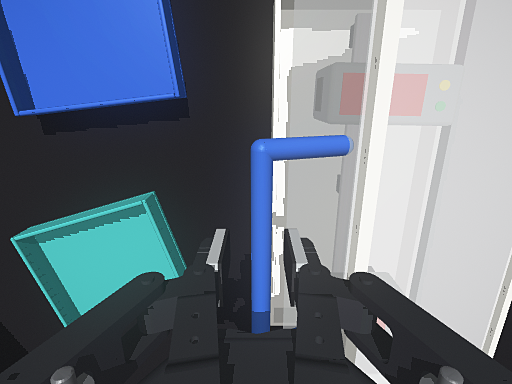

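View pics/s2.png

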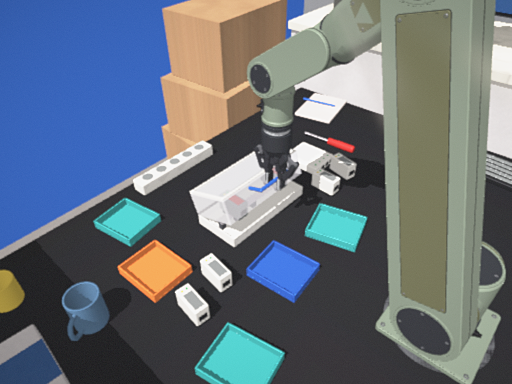

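>>> step_arm(deltas=[0, 0, 0, 0, 0, 0, 5, 0, 0, 0, 0, 0, 0, 5, 0, 0, 0, 0, 0, 0, 5, 0, 0, 0, 0, 0, 0, 5], squeeze=20)

```text
time: 3.6
tool_pos: [487.4, -23.9, 306.0]
tcp_rot: [179.3, 0.1, 88.4]
force: [0.5, 0.4, -3.7]
finger_gap: 9.3
```

>>> step_arm(deltas=[0, 0.44, -0.5, 0, 0, 0, 5, 0, 0.51, -0.43, 0, 0, 0, 5, 0, 0.56, -0.36, 0, 0, 0, 5])

```text
time: 3.98
tool_pos: [546.2, -25.4, 357.1]
tcp_rot: [179.9, 0.1, 88.4]
force: [-0.2, -0.3, -6.5]
finger_gap: 9.1
```

>>> step_arm(deltas=[0, 0.62, -0.28, 0, 0, 0, 5, 0, 0.65, -0.19, 0, 0, 0, 5, 0, 0.66, -0.1, 0, 0, 0, 5, 0, 0.67, -0.01, 0, 0, 0, 5])

```text
time: 4.47
tool_pos: [650.9, -28.2, 383.3]
tcp_rot: [-179.7, 0.2, 88.5]
force: [-2.7, 0.4, -3.2]
finger_gap: 8.8
```

>>> step_arm(deltas=[0, 0.67, 0.08, 0, 0, 0, 5, 0, 0.66, 0.17, 0, 0, 0, 5])

```text
time: 4.72
tool_pos: [705.1, -29.7, 374.0]
tcp_rot: [-179.6, 0.2, 88.5]
force: [-3.2, -0.4, -1.0]
finger_gap: 9.0
```

```bash
python3 plan.py
python3 - <<'E'
from h import *
c=shot("side"); save(c,"s3.png")
E
```

```text
now t 4.72 [705.1 -29.7 374. ] [-179.6    0.2   88.5] F [-3.2 -0.4 -1. ] gap 9.0 q [-3. 31. 73. -0. 76. -2.]
```

View pics/s3.png

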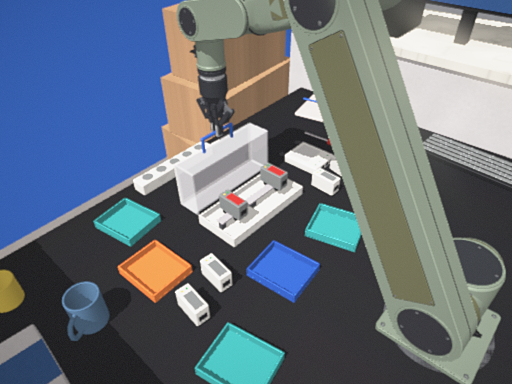

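>>> step_arm(deltas=[0, 0, 0, 0, 0, 0, 40, 0, 0, 0, 0, 0, 0, 40, 0, 0, -0.5, 0, 0, 0, 40, 0, 0, -1, 0, 0, 0, 40])

```text
time: 5.28
tool_pos: [706.1, -29.3, 431.0]
tcp_rot: [-179.5, 0.2, 88.5]
force: [-0.2, -0.6, 0.2]
finger_gap: 39.8
```

```bash
python3 plan.py 400 -30 430 178 60
```

```text
now t 5.28 [706.1 -29.3 431. ] [-179.5    0.2   88.5] F [-0.2 -0.6  0.2] gap 39.8 q [-3. 30. 67. -0. 83. -2.]
19 rows
[-0.01,-0.4,0.01,-0.01,0,-0.94,60,0.02,-0.4,0,-0.01,0,-0.94,60,0.05,-0.4,0,-0.01,0,-0.94,60,0.09,-0.39,0,-0.01,0,-0.94,60,0.12,-0.38,0,-0.01,0,-0.94,60,0.15,-0.37,0,-0.01,0,-0.94,60,0.18,-0.36,0,-0.01,0,-0.94,60,0.21,-0.34,0,-0.01,0,-0.94,60,0.24,-0.33,0,-0.01,0,-0.94,60,0.26,-0.31,0,-0.01,0,-0.94,60,0.29,-0.28,0,-0.01,0,-0.94,60,0.31,-0.26,0,-0.01,0,-0.94,60]
[0.33,-0.23,0,-0.01,0,-0.94,60,0.35,-0.2,0,-0.01,0,-0.94,60,0.36,-0.17,0,-0.01,0,-0.94,60,0.38,-0.14,0,-0.01,0,-0.94,60,0.39,-0.11,0,-0.01,0,-0.94,60,0.39,-0.08,0,-0.01,0,-0.94,60,0.4,-0.05,0,-0.01,0,-0.94,60]
```

>>> step_arm(deltas=[0, -0.4, 0, -0.01, 0, -0.94, 60, 0.02, -0.4, 0, -0.01, 0, -0.94, 60, 0.05, -0.4, 0, -0.01, 0, -0.94, 60, 0.09, -0.39, 0, -0.01, 0, -0.94, 60, 0.12, -0.38, 0, -0.01, 0, -0.94, 60, 0.15, -0.37, 0, -0.01, 0, -0.94, 60, 0.18, -0.36, 0, -0.01, 0, -0.94, 60, 0.21, -0.34, 0, -0.01, 0, -0.94, 60, 0.24, -0.33, 0, -0.01, 0, -0.94, 60, 0.26, -0.31, 0, -0.01, 0, -0.94, 60, 0.29, -0.28, 0, -0.01, 0, -0.94, 60, 0.31, -0.26, 0, -0.01, 0, -0.94, 60])

```text
time: 6.78
tool_pos: [495.3, -31.1, 442.7]
tcp_rot: [179.4, 0.9, 146.8]
force: [-0.4, -0.5, -0.3]
finger_gap: 60.3
```

>>> step_arm(deltas=[0.33, -0.23, 0, 0, 0, -0.94, 60, 0.35, -0.2, 0, 0, 0, -0.94, 60, 0.36, -0.17, 0, 0, 0, -0.94, 60, 0.38, -0.14, 0, 0, 0, -0.94, 60, 0.39, -0.11, 0, 0, 0, -0.94, 60, 0.39, -0.08, 0, 0, 0, -0.94, 60, 0.4, -0.05, 0, 0, 0, -0.94, 60])

```text
time: 7.65
tool_pos: [370.5, -34.3, 443.7]
tcp_rot: [-179.9, 1.6, -179.1]
force: [-0.5, 0.1, -0.0]
finger_gap: 60.3
```

```bash
python3 plan.py
python3 - <<'E'
from h import *
c=shot("wrist"); save(c,"w4.png"); P=cloud(c); np.savez("w4.npz",P=P,px=c["pixels"])
c=shot("top"); save(c,"t4.png"); np.savez("t4.npz",P=cloud(c),px=c["pixels"])
E
```

```text
now t 7.65 [370.5 -34.3 443.7] [-179.9    1.6 -179.1] F [-0.5  0.1 -0. ] gap 60.3 q [ -7.  -2. 109.   0.  72. -98.]
```

View pics/w4.png

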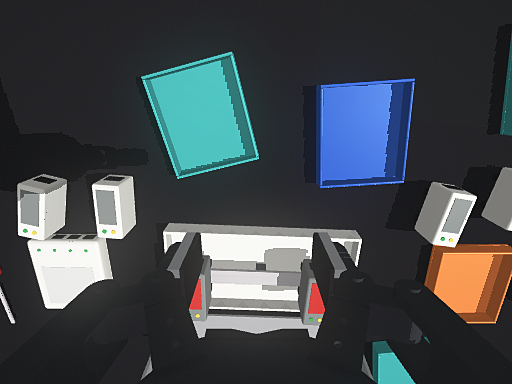

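View pics/t4.png

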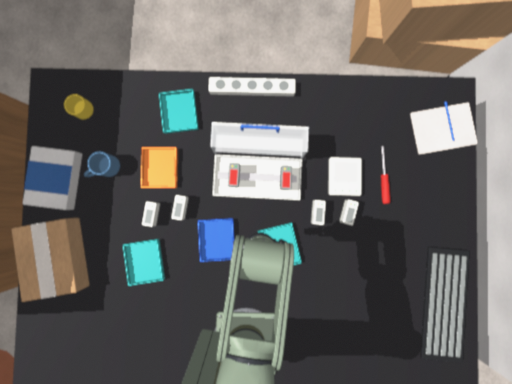

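```bash
cat > meas.py <<'E'
from h import *
c=shot("top"); P=cloud(c); z=P[...,2]; x=P[...,0]; y=P[...,1]
px=c["pixels"].astype(int)
cv2.imwrite("pics/enc%d.png"%int(sense()["time"]*100),cv2.resize(c["pixels"][110:240,120:380,::-1],None,fx=3,fy=3,interpolation=cv2.INTER_CUBIC))
sub=np.zeros(z.shape,bool); sub[100:300,100:420]=1
def comps(m,name,mn=60):
    n,l,st,ce=cv2.connectedComponentsWithStats((m&sub).astype(np.uint8))
    for i in range(1,n):
        if st[i,4]>mn: print(name,ce[i].round(1),rect(P,l==i))
comps((z>80)&(z<98)&(x<650),"on rail")
comps((z>48)&(z<70),"58-high")
e=(z>22)&(z<36)&(x>470)&(x<660)&(y>-200)&(y<150)
comps(e,"enc wall?",30)
r=(z>36)&(z<48)&(x>540)&(x<600)&(y>-180)&(y<130)
comps(r,"rail?",20)
# whole enclosure footprint
m=(z>6)&(z<100)&(x>480)&(x<640)&(y>-190)&(y<145); print("foot",rect(P,m))
cols=[]
E
python3 meas.py; ls pics
```

```text
on rail [233.4 174.7] ((570.3, 52.8), (79.7, 36.3), -2.6, 264, np.float64(89.8))
on rail [285.8 177.5] ((565.2, -121.2), (77.7, 35.9), -1.5, 263, np.float64(90.3))
58-high [178.6 207.6] ((457.6, 236.2), (79.2, 37.0), -8.7, 261, np.float64(58.1))
58-high [318.7 212.4] ((452.4, -236.7), (79.2, 36.4), -2.5, 260, np.float64(57.9))
58-high [349.7 212.5] ((455.0, -341.0), (79.9, 37.2), -14.0, 268, np.float64(58.3))
58-high [149.1 214. ] ((433.5, 334.6), (79.4, 36.7), -7.6, 266, np.float64(57.6))
enc wall? [261.9 152.4] ((656.1, -27.8), (290.5, 14.7), 88.4, 244, np.float64(32.7))
enc wall? [232.9 185.3] ((568.9, 4.2), (240.0, 139.9), 88.4, 150, np.float64(29.6))
enc wall? [276.8 166.4] ((568.4, -48.9), (254.3, 138.7), 88.3, 162, np.float64(29.3))
rail? [222.5 175. ] ((570.6, 92.2), (31.5, 24.1), -89.3, 68, np.float64(40.3))
rail? [259.5 177.2] ((567.7, -33.3), (136.9, 24.1), 88.2, 264, np.float64(40.0))
rail? [294.  178.9] ((564.3, -152.9), (21.1, 14.3), 0.9, 33, np.float64(40.3))
foot ((563.7, -26.9), (308.2, 156.1), -88.9, 3178, np.float64(12.2))
enc780.png
s2.png
s3.png
side0.png
sidez.png
t4.png
top0.png
topz20.png
w1.png
w2.png
w4.png
wrist0.png
```

```bash
python3 plan.py 565.2 -121.2 300 178.3 56
```

```text
now t 7.8 [371.1 -34.3 443.9] [-179.9    1.6 -179.4] F [ 0.8  0.9 -0.2] gap 60.0 q [ -7.  -2. 109.   0.  72. -98.]
7 rows
[-0.68,-0.32,0.53,0,0.05,0.07,56,-0.68,-0.31,0.53,0,0.05,0.07,56,-0.68,-0.31,0.53,0,0.05,0.07,56,-0.69,-0.31,0.53,0,0.05,0.07,56,-0.69,-0.3,0.52,0,0.05,0.07,56,-0.69,-0.3,0.52,0,0.05,0.07,56,-0.7,-0.29,0.52,0,0.05,0.07,56]
```

View pics/enc780.png

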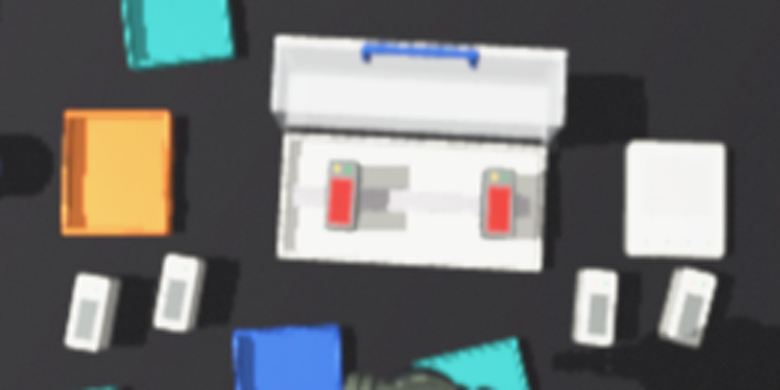

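>>> step_arm(deltas=[-0.68, -0.32, 0.53, 0, 0.05, 0.07, 56, -0.68, -0.31, 0.53, 0, 0.05, 0.07, 56, -0.68, -0.31, 0.53, 0, 0.05, 0.07, 56, -0.69, -0.31, 0.53, 0, 0.05, 0.07, 56, -0.69, -0.3, 0.52, 0, 0.05, 0.07, 56, -0.69, -0.3, 0.52, 0, 0.05, 0.07, 56, -0.7, -0.29, 0.52, 0, 0.05, 0.07, 56, 0, 0, 0, 0, 0, 0, 56])

```text
time: 8.8
tool_pos: [575.4, -125.1, 297.8]
tcp_rot: [-180.0, 0.5, 177.4]
force: [-0.8, -0.1, -0.1]
finger_gap: 56.0
```

```bash
python3 plan.py 565.2 -121.2 229 178.3 56
python3 - <<'E'
from h import *
c=shot("wrist"); save(c,"w5.png")
c=shot("top"); K=c["mtx"]
for u,v in ((140.7,146.7),(177.7,146.7),(177.7,188.3),(140.7,188.3)): print(ray(c,u,v,26).round(1))
E
```

```text
now t 8.8 [ 575.4 -125.1  297.8] [-180.     0.5  177.4] F [-0.8 -0.1 -0.1] gap 56.0 q [ -13.   24.   97.    0.   58. -101.]
2 rows
[0.14,0.04,0.86,0,0.05,-0.09,56,0.13,0.04,0.86,0,0.05,-0.09,56]
[665.2 380.8  26. ]
[668.3 252.   26. ]
[523.5 247.   26. ]
[520.4 375.   26. ]
```

View pics/w5.png

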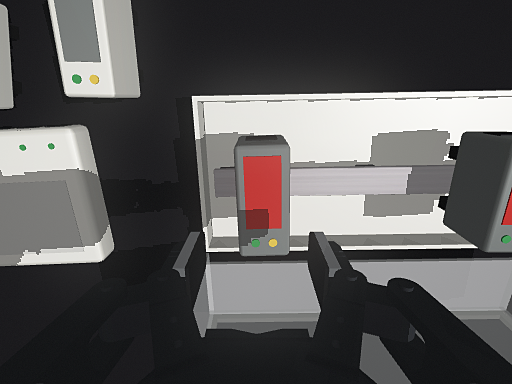

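>>> step_arm(deltas=[0.14, 0.04, 0.85, 0, 0.05, -0.09, 56, 0.13, 0.04, 0.86, 0, 0.05, -0.09, 56, 0, 0, 0, 0, 0, 0, 56])

```text
time: 9.28
tool_pos: [562.9, -119.8, 233.9]
tcp_rot: [-179.9, 0.5, 178.4]
force: [0.2, -1.0, 0.0]
finger_gap: 55.8
```

>>> step_arm(deltas=[0, 0, 0.1, 0, 0.1, 0, 56, 0, 0, 0, 0, 0, 0, 30, 0, 0, 0, 0, 0, 0, 30, 0, 0, 0, 0, 0, 0, 30, 0, 0, 0, 0, 0, 0, 30], squeeze=60)

```text
time: 9.9
tool_pos: [564.2, -119.8, 234.9]
tcp_rot: [-179.8, 0.5, 178.3]
force: [-0.0, 0.2, -1.9]
finger_gap: 35.3
```

>>> step_arm(deltas=[0, 0, -0.5, 0, 0, 0, 30, 0, 0, -0.8, 0, 0, 0, 30, 0, 0, -0.9, 0, 0, 0, 30, 0, 0, -0.7, 0, 0, 0, 30])

```text
time: 10.4
tool_pos: [562.7, -119.3, 350.6]
tcp_rot: [-179.9, -0.0, 178.3]
force: [0.1, -0.3, -2.1]
finger_gap: 35.1
```

```bash
python3 plan.py 562 140 350 178.3 30
python3 - <<'E'
from h import *
c=shot("wrist"); save(c,"w6.png")
E
```

```text
now t 10.4 [ 562.7 -119.3  350.6] [-179.9   -0.   178.3] F [ 0.1 -0.3 -2.1] gap 35.1 q [ -13.   21.   94.   -0.   65. -101.]
7 rows
[0.03,0.93,0,0,0,0,30,0.03,0.93,0,0,0,0,30,0.03,0.93,0,0,0,0,30,0.03,0.93,0,0,0,0,30,0.03,0.93,0,0,0,0,30,0.03,0.93,0,0,0,0,30,0.03,0.93,0,0,0,0,30]
```

View pics/w6.png

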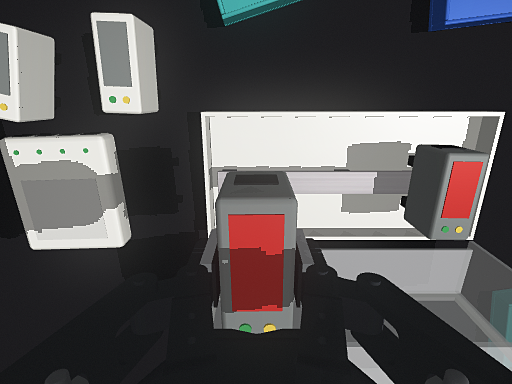

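Dead module held in the fingers (image centre, ~(257,250)), the other still on the rail at (452,190). Moving to the tray.

>>> step_arm(deltas=[0.03, 0.93, 0, 0, 0, 0, 30, 0.03, 0.93, 0, 0, 0, 0, 30, 0.03, 0.93, 0, 0, 0, 0, 30, 0.03, 0.93, 0, 0, 0, 0, 30, 0.03, 0.93, 0, 0, 0, 0, 30, 0.03, 0.93, 0, 0, 0, 0, 30, -0.1, 0.93, 0, 0, 0, 0, 30, -0.3, 0.9, 0, 0, 0, 0, 30, -0.3, 0.9, 0, 0, 0, 0, 30, -0.2, 0.5, 0, 0, 0, 0, 30, 0, 0, 0, 0, 0, 0, 30])

```text
time: 11.82
tool_pos: [603.1, 242.2, 343.6]
tcp_rot: [-179.6, -0.1, 178.2]
force: [-0.3, 0.5, -1.6]
finger_gap: 35.6
```

```bash
python3 plan.py
cat > tray.py <<'E'
from h import *
c=shot("wrist"); save(c,"wt%d.png"%int(sense()["time"]*100)); P=cloud(c); px=c["pixels"].astype(int); r,g,b=px[...,0],px[...,1],px[...,2]
m=(r>110)&(b<0.4*r)&(g<0.8*r)&(g>0.35*r)
z=P[...,2]
k=m&(z>-5)&(z<32)&(P[...,0]<700)
print(rect(P,k)); t=k&(z>21); print("rim",rect(P,t))
q=P[t]; 
for a in range(2): print(np.percentile(q[:,a],[1,99]).round(1))
c=shot("top"); P=cloud(c); px=c["pixels"].astype(int); r,g,b=px[...,0],px[...,1],px[...,2]; z=P[...,2]
k=(r>110)&(b<0.4*r)&(g<0.8*r)&(g>0.35*r)&(P[...,1]>200)&(z<40)&(P[...,0]>480)&(P[...,1]<410)
print("top",rect(P,k),rect(P,k&(z>20)))
E
python3 tray.py
```

```text
now t 11.82 [603.1 242.2 343.6] [-1.796e+02 -1.000e-01  1.782e+02] F [-0.3  0.5 -1.6] gap 35.6 q [ 21.  27.  84.  -0.  69. -67.]
((603.6, 325.2), (152.6, 131.9), 1.4, 13324, np.float64(3.3))
rim ((597.7, 319.2), (140.1, 120.1), 1.2, 1456, np.float64(24.7))
[527.2 666.8]
[258.2 379.3]
top ((566.5, 353.2), (82.7, 45.0), 1.4, 157, np.float64(5.5)) ((555.8, 369.3), (90.7, 39.7), 29.5, 33, np.float64(23.6))
```

```bash
python3 plan.py 597 349 300 181.2 30
```

```text
now t 11.93 [602.6 240.6 343.9] [-1.796e+02 -1.000e-01  1.781e+02] F [-0.3 -1.3 -2.6] gap 35.1 q [ 21.  27.  84.  -0.  69. -67.]
4 rows
[0.06,0.68,0.27,-0.02,-0.01,-0.15,30,0.05,0.68,0.27,-0.02,-0.01,-0.15,30,0.04,0.68,0.27,-0.02,-0.01,-0.15,30,0.03,0.68,0.27,-0.02,-0.01,-0.15,30]
```

>>> step_arm(deltas=[0.06, 0.68, 0.27, -0.02, -0.01, -0.15, 30, 0.05, 0.68, 0.27, -0.02, -0.01, -0.15, 30, 0.04, 0.68, 0.27, -0.02, -0.01, -0.15, 30, 0.03, 0.68, 0.27, -0.02, -0.01, -0.15, 30, 0, 0, 0, 0, 0, 0, 30])

```text
time: 12.55
tool_pos: [596.2, 351.7, 297.2]
tcp_rot: [-179.9, 0.0, -178.9]
force: [0.3, -0.9, -1.3]
finger_gap: 34.9
```

```bash
python3 plan.py 597 349 212 181.2 30
```

```text
now t 12.55 [596.2 351.7 297.2] [-179.9    0.  -178.9] F [ 0.3 -0.9 -1.3] gap 34.9 q [ 30.  33.  81.  -0.  66. -61.]
3 rows
[-0.01,-0.02,0.71,-0.01,0,-0.01,30,-0.01,-0.02,0.71,-0.01,0,-0.01,30,-0.01,-0.02,0.71,-0.01,0,-0.01,30]
```

>>> step_arm(deltas=[-0.01, -0.02, 0.71, 0, 0, 0, 30, -0.01, -0.02, 0.71, 0, 0, 0, 30, -0.01, -0.02, 0.65, 0, 0, 0, 30, 0, 0, 0.05, 0, 0, 0, 30])

```text
time: 13.05
tool_pos: [598.1, 350.7, 211.0]
tcp_rot: [-179.8, 0.2, -178.8]
force: [0.2, 0.5, -1.3]
finger_gap: 35.2
```

>>> step_arm(deltas=[0, 0, 0.05, 0, 0, 0, 30, 0, 0, 0, 0, 0, 0, 48, 0, 0, 0, 0, 0, 0, 48, 0, 0, -0.5, 0, 0, 0, 48, 0, 0, -0.9, 0, 0, 0, 48, 0, 0, -1, 0, 0, 0, 48, 0, 0, -1, 0, 0, 0, 48])

```text
time: 13.92
tool_pos: [597.6, 351.0, 352.7]
tcp_rot: [-180.0, 0.5, -178.8]
force: [-0.1, -0.4, 0.0]
finger_gap: 48.1
```

```bash
python3 meas.py; python3 plan.py 565 240 345 178.3 56
python3 - <<'E'
from h import *
c=shot("wrist"); save(c,"w7.png")
E
```

```text
on rail [233.4 174.6] ((570.3, 52.7), (79.7, 35.8), -2.3, 264, np.float64(90.2))
58-high [147.4 167.3] ((600.2, 348.9), (78.8, 37.3), 1.8, 196, np.float64(61.8))
58-high [178.5 207.6] ((457.5, 236.2), (79.5, 36.1), -8.3, 256, np.float64(58.3))
58-high [318.7 212.5] ((452.5, -237.1), (79.4, 37.0), -3.2, 262, np.float64(58.1))
58-high [349.7 212.4] ((455.0, -341.1), (79.6, 36.6), -13.7, 267, np.float64(58.0))
58-high [150.  212.4] ((433.8, 334.9), (78.8, 37.1), -8.0, 221, np.float64(57.5))
enc wall? [226.8 151. ] ((656.1, 79.8), (76.4, 7.4), -89.1, 46, np.float64(32.7))
enc wall? [272.1 152.8] ((654.8, -69.4), (207.8, 14.0), 88.5, 191, np.float64(32.4))
enc wall? [223. 161.] ((625.3, 92.9), (119.0, 60.0), -53.0, 65, np.float64(29.3))
enc wall? [266.5 180.7] ((568.1, -25.9), (300.2, 139.9), 88.4, 253, np.float64(29.5))
rail? [222.4 175. ] ((570.8, 92.1), (31.3, 24.1), -89.1, 63, np.float64(39.8))
rail? [268.  177.6] ((567.0, -62.5), (195.4, 24.1), 88.5, 364, np.float64(39.9))
foot ((561.3, -21.0), (327.4, 157.3), 90.0, 3180, np.float64(11.3))
now t 13.97 [598.5 351.6 359.8] [ 179.7    1.1 -178.8] F [1.5 0.8 4.4] gap 47.7 q [ 30.  30.  77.  -0.  72. -62.]
4 rows
[0.23,-0.69,0.09,0.02,0.05,0.15,56,0.22,-0.7,0.09,0.02,0.05,0.15,56,0.21,-0.7,0.09,0.02,0.05,0.15,56,0.2,-0.7,0.09,0.02,0.05,0.15,56]
```

View pics/w7.png

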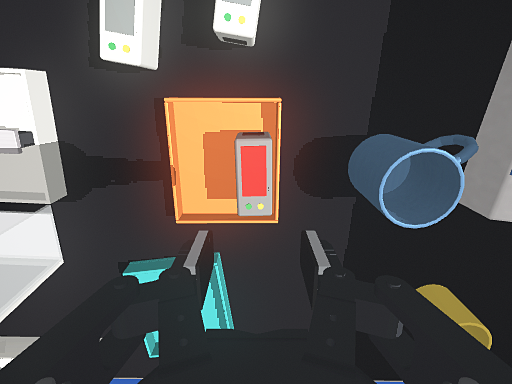

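```bash
python3 plan.py 569 55 308 178 56
```

```text
now t 14.03 [598.5 351.6 357.8] [ 179.7    1.1 -178.8] F [ 0.2 -0.7 -0.1] gap 47.9 q [ 30.  31.  77.  -0.  72. -62.]
8 rows
[0.11,-0.93,0.15,0.01,0.03,0.08,56,0.11,-0.93,0.15,0.01,0.03,0.08,56,0.1,-0.93,0.15,0.01,0.03,0.08,56,0.09,-0.93,0.15,0.01,0.03,0.08,56,0.09,-0.93,0.15,0.01,0.03,0.08,56,0.08,-0.93,0.15,0.01,0.03,0.08,56,0.07,-0.93,0.15,0.01,0.03,0.08,56,0.07,-0.93,0.15,0.01,0.03,0.08,56]
```

>>> step_arm(deltas=[0.11, -0.93, 0.15, 0.01, 0.03, 0.08, 56, 0.11, -0.93, 0.15, 0.01, 0.03, 0.08, 56, 0.1, -0.93, 0.15, 0.01, 0.03, 0.08, 56, 0.09, -0.93, 0.15, 0.01, 0.03, 0.08, 56, 0.09, -0.93, 0.15, 0.01, 0.03, 0.08, 56, 0.08, -0.93, 0.15, 0.01, 0.03, 0.08, 56, 0.07, -0.93, 0.15, 0.01, 0.03, 0.08, 56, 0.07, -0.93, 0.15, 0.01, 0.03, 0.08, 56, 0, 0, 0, 0, 0, 0, 56])

```text
time: 15.15
tool_pos: [567.4, 45.8, 310.5]
tcp_rot: [179.9, 0.4, 178.0]
force: [-0.4, 0.6, -0.2]
finger_gap: 56.2
```

```bash
python3 plan.py 570 52.7 231 177.9 56
python3 - <<'E'
from h import *
c=shot("wrist"); save(c,"w8.png")
E
```

```text
now t 15.15 [567.4  45.8 310.5] [179.9   0.4 178. ] F [-0.4  0.6 -0.2] gap 56.2 q [  3.  22.  99.   0.  59. -85.]
3 rows
[-0.02,0.06,0.66,0.01,0.03,0.01,56,-0.02,0.06,0.66,0.01,0.03,0.01,56,-0.02,0.06,0.66,0.01,0.03,0.01,56]
```

View pics/w8.png

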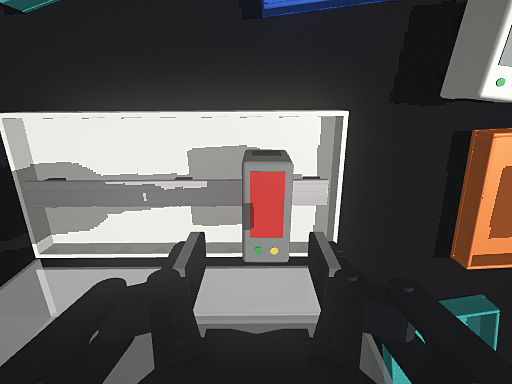

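Dead_a is at (268,205), a few px right of the finger middle (257), as expected from the 7 mm y offset. Descend and grip.

>>> step_arm(deltas=[-0.02, 0.06, 0.66, 0.01, 0.03, 0, 56, -0.02, 0.06, 0.66, 0.01, 0.03, 0, 56, -0.02, 0.06, 0.66, 0, 0.03, 0, 56, 0, 0, 0.05, 0, 0, 0, 56, 0, 0, 0, 0, 0, 0, 30, 0, 0, 0, 0, 0, 0, 30, 0, 0, 0, 0, 0, 0, 30, 0, 0, 0, 0, 0, 0, 30])

```text
time: 16.2
tool_pos: [573.3, 59.2, 233.4]
tcp_rot: [179.8, 0.7, 178.4]
force: [0.6, 0.7, -2.1]
finger_gap: 35.3
```

>>> step_arm(deltas=[0, 0, -0.5, 0, 0, 0, 30, 0, 0, -0.8, 0, 0, 0, 30, 0, 0, -0.9, 0, 0, 0, 30, 0, 0, -0.7, 0, 0, 0, 30])

```text
time: 16.7
tool_pos: [570.9, 58.5, 350.0]
tcp_rot: [179.8, 0.3, 178.3]
force: [0.4, -0.2, -1.6]
finger_gap: 35.2
```

```bash
python3 plan.py 568 180 350 178.3 30
python3 - <<'E'
from h import *
c=shot("wrist"); save(c,"w9.png")
E
```

```text
now t 16.7 [570.9  58.5 350. ] [179.8   0.3 178.3] F [ 0.4 -0.2 -1.6] gap 35.2 q [  5.  20.  95.   0.  64. -84.]
4 rows
[0.04,0.76,0,0.01,0.02,0,30,0.04,0.76,0,0.01,0.02,0,30,0.04,0.76,0,0.01,0.02,0,30,0.04,0.76,0,0.01,0.02,0,30]
```

View pics/w9.png

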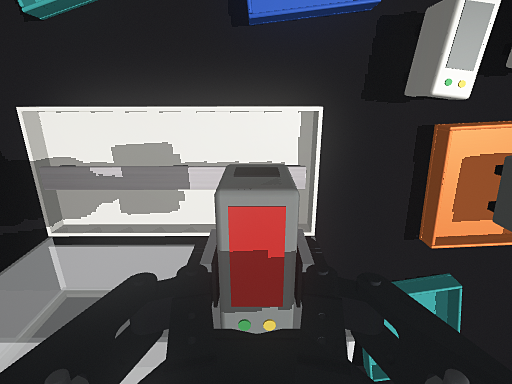

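>>> step_arm(deltas=[0.04, 0.76, 0, 0.01, 0.02, 0, 30, 0.04, 0.76, 0, 0, 0.02, 0, 30, 0.04, 0.76, 0, 0, 0, 0, 30, -0.2, 0.8, 0, 0, 0, -0.1, 30, -0.3, 0.9, 0, 0, 0, -0.2, 30, -0.3, 0.7, 0, 0, 0, -0.2, 30, 0, 0.4, 0, 0, 0, -0.1, 30, 0, 0, 0, 0, 0, 0, 30, 0, 0, 0, 0, 0, 0, 30])

```text
time: 17.88
tool_pos: [602.4, 264.8, 349.9]
tcp_rot: [-180.0, 0.3, -178.8]
force: [-0.2, -0.4, -1.7]
finger_gap: 34.8
```

```bash
python3 plan.py 598.5 286 260 181.2 30
```

```text
now t 17.88 [602.4 264.8 349.9] [-180.     0.3 -178.8] F [-0.2 -0.4 -1.7] gap 34.8 q [ 23.  28.  83.  -0.  69. -68.]
3 rows
[0.03,0.18,0.75,0,0.02,0,30,0.03,0.18,0.75,0,0.02,0,30,0.03,0.18,0.75,0,0.02,0,30]
```

>>> step_arm(deltas=[0.03, 0.18, 0.75, 0, 0.02, 0, 30, 0.03, 0.18, 0.75, 0, 0.02, 0, 30, 0.03, 0.18, 0.75, 0, 0.02, 0, 30, 0, 0, 0, 0, 0, 0, 30])

```text
time: 18.38
tool_pos: [598.2, 281.9, 259.7]
tcp_rot: [-179.9, 0.1, -179.1]
force: [-0.5, -0.2, -1.6]
finger_gap: 35.5
```

```bash
python3 plan.py 598.5 286 212 181.2 30;python3 - <<'E'
from h import *
c=shot("wrist"); save(c,"w10.png")
E
```

```text
now t 18.38 [598.2 281.9 259.7] [-1.799e+02  1.000e-01 -1.791e+02] F [-0.5 -0.2 -1.6] gap 35.5 q [ 24.  32.  89.  -0.  59. -67.]
2 rows
[0,0.05,0.6,-0.01,0.01,-0.03,30,0,0.05,0.6,-0.01,0.01,-0.03,30]
```

View pics/w10.png

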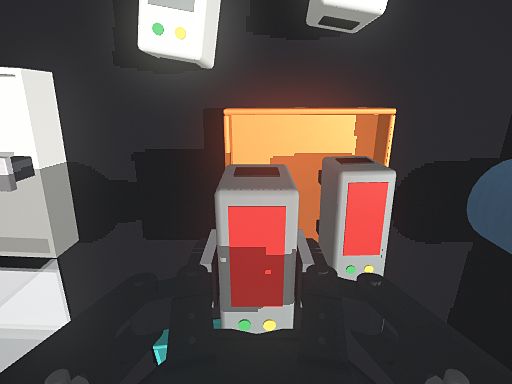

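>>> step_arm(deltas=[0, 0.06, 0.6, 0, 0, 0, 30, 0, 0.05, 0.58, 0, 0, 0, 30, 0, 0, 0.05, 0, 0, 0, 30])

```text
time: 18.8
tool_pos: [601.5, 284.7, 218.3]
tcp_rot: [179.8, 0.9, -179.2]
force: [0.5, -0.4, -1.1]
finger_gap: 34.8
```

>>> step_arm(deltas=[0, 0, 0.15, 0, 0, 0, 30, 0, 0, 0.1, 0, 0, 0, 30, 0, 0, 0, 0, 0, 0, 30])

```text
time: 19.18
tool_pos: [603.0, 284.4, 212.0]
tcp_rot: [179.7, 1.2, -179.3]
force: [-1.0, -0.1, -1.1]
finger_gap: 35.4
```

>>> step_arm(deltas=[0, 0, 0.08, 0, 0, 0, 30, 0, 0, 0, 0, 0, 0, 44, 0, 0, 0, 0, 0, 0, 44, 0, 0, -0.5, 0, 0, 0, 44, 0, 0, -0.9, 0, 0, 0, 44, 0, 0, -1, 0, 0, 0, 44, 0, 0, -1, 0, 0, 0, 44])

```text
time: 20.05
tool_pos: [599.8, 283.6, 346.1]
tcp_rot: [179.8, 1.0, -179.3]
force: [0.4, 0.6, -0.3]
finger_gap: 44.0
```

```bash
python3 meas.py|grep -E "58|on"; python3 plan.py;  python3 - <<'E'
from h import *
c=shot("wrist"); save(c,"w11.png")
E
```

```text
58-high [165.7 170. ] ((582.6, 284.1), (41.2, 37.0), 4.0, 144, np.float64(61.7))
58-high [178.5 207.6] ((457.5, 236.4), (79.5, 36.5), -8.1, 258, np.float64(57.9))
58-high [318.7 212.4] ((452.4, -236.7), (79.1, 36.6), -2.5, 261, np.float64(58.4))
58-high [349.8 212.4] ((455.1, -340.5), (79.8, 36.3), -13.4, 265, np.float64(58.0))
now t 20.1 [600.7 284.1 352.8] [ 179.5    1.6 -179.3] F [1.3 0.6 3.6] gap 43.6 q [ 24.  28.  82.  -0.  68. -66.]
```

View pics/w11.png

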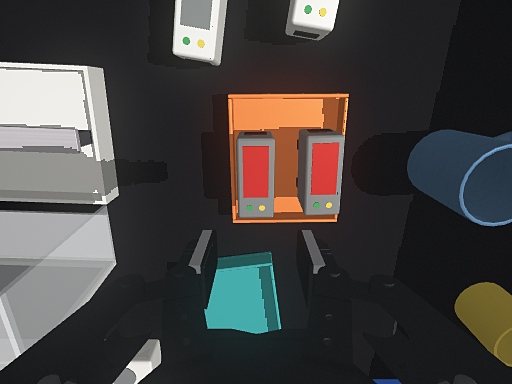

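```bash
python3 plan.py 457.5 236.3 290 171.8 56
```

```text
now t 20.15 [600.8 284.1 350.8] [ 179.5    1.5 -179.3] F [ 0.5 -0.4  0.8] gap 43.7 q [ 24.  28.  82.  -0.  68. -66.]
5 rows
[0.73,-0.23,0.28,0.02,0.06,0.36,56,0.72,-0.25,0.29,0.02,0.06,0.36,56,0.71,-0.28,0.29,0.02,0.06,0.36,56,0.7,-0.3,0.3,0.02,0.06,0.36,56,0.69,-0.32,0.3,0.02,0.06,0.36,56]
```

>>> step_arm(deltas=[0.73, -0.23, 0.28, 0.02, 0.06, 0.36, 56, 0.72, -0.25, 0.29, 0.02, 0.06, 0.36, 56, 0.71, -0.28, 0.29, 0.02, 0.06, 0.36, 56, 0.7, -0.3, 0.3, 0.02, 0.06, 0.36, 56, 0.69, -0.32, 0.3, 0.02, 0.06, 0.36, 56, 0, 0, 0, 0, 0, 0, 56, 0, 0, 0, 0, 0, 0, 56])

```text
time: 21.02
tool_pos: [452.0, 234.9, 285.7]
tcp_rot: [179.9, -0.0, 171.5]
force: [0.3, 0.3, 0.4]
finger_gap: 56.0
```

```bash
python3 plan.py 457.5 236.3 203 171.8 56 30
python3 - <<'E'
from h import *
c=shot("wrist"); save(c,"w12.png"); P=cloud(c); z=P[...,2]; px=c["pixels"].astype(int)
m=((z>52)&(z<64)).astype(np.uint8); n,l,st,ce=cv2.connectedComponentsWithStats(m)
for i in range(1,n):
    if st[i,4]>300: print(ce[i].round(),rect(P,l==i))
E
```

```text
now t 21.02 [452.  234.9 285.7] [179.9  -0.  171.5] F [0.3 0.3 0.4] gap 56.0 q [ 26.  19. 108.   0.  53. -55.]
3 rows
[-0.04,0.02,0.69,0,0,-0.02,56,-0.04,0.02,0.69,0,0,-0.02,56,-0.04,0.02,0.69,0,0,-0.02,56]
[391. 162.] ((435.9, 336.0), (79.6, 36.3), -7.7, 5577, np.float64(57.3))
[260. 211.] ((459.6, 237.9), (79.7, 36.0), -8.3, 4630, np.float64(57.4))
[397. 372.] ((626.9, 336.1), (34.7, 12.9), 25.7, 320, np.float64(60.6))
```

View pics/w12.png

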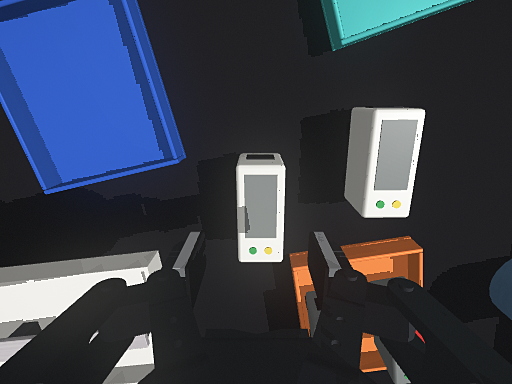

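>>> step_arm(deltas=[-0.05, 0.02, 0.68, 0, 0, -0.02, 56, -0.05, 0.02, 0.68, 0, 0, -0.02, 56, -0.05, 0.02, 0.66, 0, 0, -0.02, 56, 0, 0, 0, 0, 0, 0, 56])

```text
time: 21.58
tool_pos: [463.0, 238.3, 204.4]
tcp_rot: [179.7, 0.3, 171.8]
force: [-0.8, 0.1, 0.2]
finger_gap: 56.4
```

>>> step_arm(deltas=[0.12, 0, 0.03, 0, -0.03, 0, 56, 0, 0, 0, 0, 0, 0, 56, 0, 0, 0, 0, 0, 0, 30, 0, 0, 0, 0, 0, 0, 30, 0, 0, 0, 0, 0, 0, 30, 0, 0, 0, 0, 0, 0, 30])

```text
time: 22.32
tool_pos: [459.2, 239.7, 206.5]
tcp_rot: [179.5, 0.8, 171.8]
force: [-0.3, 0.1, -2.1]
finger_gap: 35.1
```

```bash
python3 plan.py; sleep 0; python3 plan.py|cut -c1-60
```

```text
now t 22.32 [459.2 239.7 206.5] [179.5   0.8 171.8] F [-0.3  0.1 -2.1] gap 35.1 q [ 26.  25. 112.  -0.  42. -55.]
now t 22.32 [459.2 239.7 206.5] [179.5   0.8 171.8] F [-0.3
```

>>> step_arm(deltas=[0, 0, -0.5, 0, 0, 0, 30, 0, 0, -0.8, 0, 0, 0, 30, 0, 0, -0.9, 0, 0, 0, 30, 0, 0, -0.9, 0, 0, 0, 30, 0, 0, 0, 0, 0, 0, 30])

```text
time: 22.95
tool_pos: [457.0, 238.7, 332.1]
tcp_rot: [179.6, 0.6, 171.8]
force: [0.3, -0.4, -1.9]
finger_gap: 34.7
```

```bash
python3 plan.py 569.5 8 310 178.4 30
```

```text
now t 22.95 [457.  238.7 332.1] [179.6   0.6 171.8] F [ 0.3 -0.4 -1.9] gap 34.7 q [ 26.  16. 104.  -0.  59. -55.]
7 rows
[-0.51,-0.76,0.08,0.01,0.02,-0.19,30,-0.5,-0.77,0.08,0.01,0.02,-0.19,30,-0.49,-0.77,0.08,0.01,0.02,-0.19,30,-0.48,-0.78,0.08,0.01,0.02,-0.19,30,-0.46,-0.79,0.08,0.01,0.02,-0.19,30,-0.45,-0.8,0.08,0.01,0.02,-0.19,30,-0.44,-0.81,0.08,0.01,0.02,-0.19,30]
```

>>> step_arm(deltas=[-0.51, -0.76, 0.08, 0, 0, -0.19, 30, -0.5, -0.77, 0.08, 0, 0, -0.19, 30, -0.49, -0.77, 0.08, 0, 0, -0.19, 30, -0.48, -0.78, 0.08, 0, 0, -0.19, 30, -0.46, -0.79, 0.08, 0, 0, -0.19, 30, -0.45, -0.8, 0.08, 0, 0, -0.19, 30, -0.4, -0.75, 0.08, 0, 0, -0.19, 30, 0, 0, 0, 0, 0, 0, 30, 0, 0, 0, 0, 0, 0, 30])

```text
time: 24.08
tool_pos: [567.2, 3.7, 293.3]
tcp_rot: [179.8, -0.8, 178.7]
force: [-0.7, 0.6, -1.7]
finger_gap: 35.1
```

```bash
python3 plan.py 569.5 8 255 178.4 30
cat > held.py <<'E'
from h import *
t=int(sense()["time"]*100)
c=shot("wrist"); save(c,"wh%d.png"%t); P=cloud(c); z=P[...,2]; px=c["pixels"].astype(int)
zt=sense()["tool_pos"][2]
K=c["mtx"]
v,u=np.mgrid[:384,:512]
# held module top: depth close, plane near z = TCP-206.5+58
top=(abs(z-(zt-148))<9)&(u>180)&(u<340)&(P[...,0]>440)
n,l,st,ce=cv2.connectedComponentsWithStats(top.astype(np.uint8))
for i in range(1,n):
    if st[i,4]>500:
        k=l==i; print("held top",rect(P,k)); Q=P[k]; A=np.c_[Q[:,:2]-Q[:,:2].mean(0),np.ones(len(Q))]; s=np.linalg.lstsq(A,Q[:,2],rcond=None)[0]; print("slopes",s.round(4))
rail=(z>36)&(z<45)&(P[...,0]>540)&(P[...,0]<600)&(P[...,1]>-170)&(P[...,1]<115)
for a,b in ((-170,-130),(-130,-70),(-70,-20),(-20,20),(20,60),(60,110)):
    k=rail&(P[...,1]>a)&(P[...,1]<b)
    if k.sum()>200: print("rail",a,b,np.percentile(P[k][:,0],[2,98]).round(1),np.median(P[k][:,2]).round(1),k.sum())
E
python3 held.py
```

```text
now t 24.07 [567.2   3.7 293.3] [179.8  -0.8 178.7] F [-0.7  0.6 -1.7] gap 35.1 q [ -1.  23. 100.   0.  58. -90.]
2 rows
[-0.03,0.05,0.48,0.02,-0.08,0.03,30,-0.03,0.05,0.48,0.02,-0.08,0.03,30]
held top ((562.6, 6.5), (83.6, 59.4), 17.1, 12325, np.float64(144.8))
slopes [-1.39000e-02 -8.00000e-04  1.44712e+02]
rail -170 -130 [555.6 579.1] 39.0 966
rail -130 -70 [556.7 580.1] 39.0 2016
rail -70 -20 [558.1 581.2] 39.0 1384
rail 20 60 [561.  584.6] 39.0 702
rail 60 110 [561.8 585.4] 39.0 1647
```

```bash
ls -t pics|head -1; cp pics/$(ls -t pics|head -1) pics/x1.png
```

```text
wh2407.png
```

View pics/x1.png

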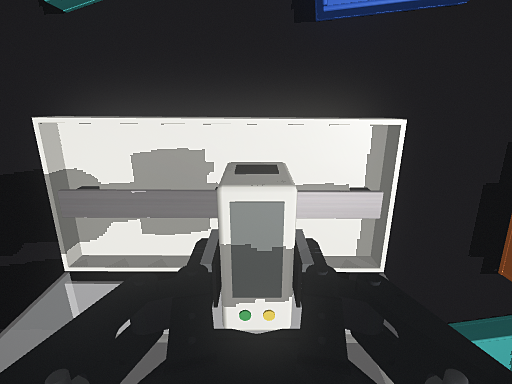

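>>> step_arm(deltas=[-0.05, 0.05, 0.48, 0, -0.08, 0.03, 30, -0.04, 0.05, 0.48, 0, -0.08, 0.03, 30, 0, 0, 0, 0, 0, 0, 30, 0, 0, 0, 0, 0, 0, 30])

```text
time: 24.62
tool_pos: [569.1, 11.5, 254.5]
tcp_rot: [179.8, -0.0, 178.7]
force: [0.2, 0.0, -1.3]
finger_gap: 35.1
```

```bash
python3 plan.py 570.7 8 240 178.4 30;python3 held.py
```

```text
now t 24.62 [569.1  11.5 254.5] [179.8  -0.  178.7] F [ 0.2  0.  -1.3] gap 35.1 q [ -0.  26. 102.   0.  52. -89.]
1 rows
[-0.04,-0.09,0.36,0.04,-0.01,0.06,30]
held top ((566.9, 14.2), (83.9, 59.4), 17.1, 12304, np.float64(105.9))
slopes [-1.800000e-03 -1.600000e-03  1.058402e+02]
rail -170 -130 [555.5 578.5] 39.0 1350
rail -130 -70 [556.6 579.8] 39.0 2778
rail -70 -20 [558.1 581.7] 39.0 2350
rail -20 20 [559.  579.1] 39.0 230
rail 20 60 [560.9 583.9] 39.0 855
rail 60 110 [561.7 584.7] 39.0 2270
```

>>> step_arm(deltas=[-0.05, -0.08, 0.2, 0, 0, 0.05, 30, 0, 0, 0.14, 0, 0, 0, 30, 0, 0, 0, 0, 0, 0, 30])

```text
time: 25.05
tool_pos: [571.3, 8.0, 241.2]
tcp_rot: [179.8, 0.1, 178.4]
force: [0.1, 0.6, -1.2]
finger_gap: 34.7
```

>>> step_arm(deltas=[0, 0, 0.06, 0, 0, 0, 30, 0, 0, 0.02, 0, 0, 0, 30])

```text
time: 25.3
tool_pos: [571.4, 7.8, 238.2]
tcp_rot: [179.8, 0.1, 178.4]
force: [-1.7, 0.4, 2.0]
finger_gap: 35.0
```

>>> step_arm(deltas=[0, 0, 0, 0, 0, 0, 48, 0, 0, 0, 0, 0, 0, 48, 0, 0, -0.3, 0, 0, 0, 48, 0, 0, -0.7, 0, 0, 0, 48, 0, 0, -1, 0, 0, 0, 48, 0, 0, -0.5, 0, 0, 0, 48, 0, 0, 0, 0, 0, 0, 48])

```text
time: 26.18
tool_pos: [571.7, 7.5, 345.4]
tcp_rot: [179.8, 0.4, 178.4]
force: [-0.0, -0.2, -0.4]
finger_gap: 48.3
```

```bash
python3 plan.py 435 335 300 172.3 56
python3 - <<'E'
from h import *
c=shot("wrist"); save(c,"w13.png"); P=cloud(c); z=P[...,2]
m=((z>80)&(z<98)&(P[...,0]<620)&(P[...,0]>510)).astype(np.uint8); n,l,st,ce=cv2.connectedComponentsWithStats(m)
for i in range(1,n):
    if st[i,4]>300: print(ce[i].round(),rect(P,l==i))
E
```

```text
now t 26.18 [571.7   7.5 345.4] [179.8   0.4 178.4] F [-0.  -0.2 -0.4] gap 48.3 q [ -0.  20.  95.   0.  64. -89.]
10 rows
[0.37,0.81,0.11,0,0.01,0.12,56,0.37,0.8,0.11,0,0.01,0.12,56,0.38,0.8,0.11,0,0.01,0.12,56,0.39,0.8,0.11,0,0.01,0.12,56,0.4,0.79,0.11,0,0.01,0.12,56,0.41,0.79,0.11,0,0.01,0.12,56,0.42,0.78,0.11,0,0.01,0.12,56,0.42,0.78,0.11,0,0.01,0.12,56,0.43,0.77,0.11,0,0.01,0.12,56,0.44,0.77,0.11,0,0.01,0.12,56]
[256. 187.] ((570.1, 9.3), (79.8, 36.0), -1.5, 3916, np.float64(89.3))
```

View pics/w13.png

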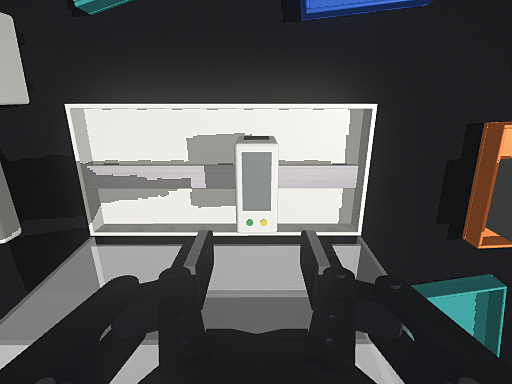

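>>> step_arm(deltas=[0.37, 0.81, 0.11, 0, 0, 0.12, 56, 0.37, 0.8, 0.11, 0, 0, 0.12, 56, 0.38, 0.8, 0.11, 0, 0, 0.12, 56, 0.39, 0.8, 0.11, 0, 0, 0.12, 56, 0.4, 0.79, 0.11, 0, 0, 0.12, 56, 0.41, 0.79, 0.11, 0, 0, 0.12, 56, 0.42, 0.78, 0.11, 0, 0, 0.12, 56, 0.42, 0.78, 0.11, 0, 0, 0.12, 56, 0.43, 0.77, 0.11, 0, 0, 0.12, 56, 0.4, 0.7, 0.11, 0, 0, 0.12, 56, 0, 0, 0, 0, 0, 0, 56, 0, 0, 0, 0, 0, 0, 56])

```text
time: 27.72
tool_pos: [428.8, 339.6, 286.4]
tcp_rot: [-179.5, -0.8, 172.1]
force: [-0.2, -0.2, 1.3]
finger_gap: 56.1
```

```bash
cat > mods.py <<'E'
from h import *
c=shot("wrist"); save(c,"wm%d.png"%int(sense()["time"]*100)); P=cloud(c); z=P[...,2]
for lo,hi,nm in ((50,64,"desk"),(80,98,"rail")):
    m=((z>lo)&(z<hi)&(P[...,0]<640)&(P[...,0]>380)).astype(np.uint8); n,l,st,ce=cv2.connectedComponentsWithStats(m)
    for i in range(1,n):
        if st[i,4]>900: print(nm,ce[i].round(),rect(P,l==i))
E
python3 mods.py; python3 plan.py 435.5 336.5 204 172.2 56 30
```

```text
desk [255. 215.] ((435.8, 336.6), (79.7, 36.1), -8.0, 4617, np.float64(57.3))
now t 27.77 [428.8 339.5 286.4] [-179.5   -0.8  172.1] F [-0.   0.3  0.1] gap 56.2 q [ 37.  22. 103.   0.  56. -45.]
3 rows
[-0.07,-0.01,0.69,-0.03,-0.06,-0.01,56,-0.07,-0.01,0.69,-0.03,-0.06,-0.01,56,-0.06,-0.01,0.69,-0.03,-0.06,-0.01,56]
```

>>> step_arm(deltas=[-0.06, -0.01, 0.69, -0.03, -0.06, 0, 56, -0.06, -0.01, 0.68, -0.03, -0.06, 0, 56, -0.05, -0.01, 0.66, -0.03, -0.06, 0, 56, 0, 0, 0, 0, 0, 0, 56])

```text
time: 28.28
tool_pos: [436.9, 333.3, 204.0]
tcp_rot: [-180.0, 0.2, 171.8]
force: [0.2, 0.5, 1.3]
finger_gap: 56.0
```

```bash
python3 plan.py 435.5 336.5 204 172.2 56 30
```

```text
now t 28.27 [436.9 333.3 204. ] [-180.     0.2  171.8] F [0.2 0.5 1.3] gap 56.0 q [ 36.  28. 108.  -0.  44. -45.]
1 rows
[0.05,0.07,0,0,0.04,-0.08,56]
```

>>> step_arm(deltas=[0.05, 0.07, 0, 0, 0, 0, 56, 0, 0, 0, 0, 0, 0, 30, 0, 0, 0, 0, 0, 0, 30, 0, 0, 0, 0, 0, 0, 30, 0, 0, 0, 0, 0, 0, 30, 0, 0, 0, 0, 0, 0, 30])

```text
time: 29.02
tool_pos: [436.2, 336.4, 207.4]
tcp_rot: [179.8, 0.4, 171.7]
force: [-1.0, 0.3, -1.8]
finger_gap: 35.3
```

>>> step_arm(deltas=[0, 0, -0.5, 0, 0, 0, 30, 0, 0, -0.8, 0, 0, 0, 30, 0, 0, -0.9, 0, 0, 0, 30, 0, 0, -0.9, 0, 0, 0, 30, 0, 0, 0, 0, 0, 0, 30])

```text
time: 29.65
tool_pos: [435.0, 336.1, 333.7]
tcp_rot: [179.9, 0.3, 171.7]
force: [-0.5, 0.1, -1.2]
finger_gap: 34.9
```

```bash
python3 plan.py 572 76 310 178.4 30
```

```text
now t 29.65 [435.  336.1 333.7] [179.9   0.3 171.7] F [-0.5  0.1 -1.2] gap 34.9 q [ 37.  19.  99.  -0.  61. -45.]
8 rows
[-0.54,-0.74,0.08,0,0.01,-0.17,30,-0.53,-0.75,0.08,0,0.01,-0.17,30,-0.52,-0.76,0.08,0,0.01,-0.17,30,-0.51,-0.77,0.07,0,0.01,-0.17,30,-0.5,-0.77,0.07,0,0.01,-0.17,30,-0.48,-0.78,0.07,0,0.01,-0.17,30,-0.47,-0.79,0.07,0,0.01,-0.17,30,-0.46,-0.79,0.07,0,0.01,-0.17,30]
```

>>> step_arm(deltas=[-0.54, -0.74, 0.08, 0, 0, -0.17, 30, -0.53, -0.75, 0.08, 0, 0, -0.17, 30, -0.52, -0.76, 0.08, 0, 0, -0.17, 30, -0.51, -0.77, 0.07, 0, 0, -0.17, 30, -0.5, -0.77, 0.07, 0, 0, -0.17, 30, -0.48, -0.78, 0.07, 0, 0, -0.17, 30, -0.47, -0.79, 0.07, 0, 0, -0.17, 30, -0.44, -0.72, 0.07, 0, 0, -0.17, 30, 0, 0, 0, 0, 0, 0, 30, 0, 0, 0, 0, 0, 0, 30])

```text
time: 30.9
tool_pos: [572.0, 71.1, 294.8]
tcp_rot: [-179.7, -1.1, 178.9]
force: [0.5, 1.3, -1.0]
finger_gap: 34.7
```

```bash
python3 plan.py 573 76 256 178.4 30; python3 held.py
```

```text
now t 30.9 [572.   71.1 294.8] [-179.7   -1.1  178.9] F [ 0.5  1.3 -1. ] gap 34.7 q [  6.  24.  98.  -0.  59. -83.]
2 rows
[-0.02,0.06,0.49,-0.03,-0.11,0.05,30,-0.02,0.06,0.49,-0.03,-0.11,0.05,30]
held top ((567.0, 70.2), (84.2, 59.5), -19.4, 12343, np.float64(146.2))
slopes [-1.27000e-02 -6.50000e-03  1.46113e+02]
rail -170 -130 [556.1 578.8] 39.1 487
rail -130 -70 [556.8 580.4] 39.1 1973
rail -70 -20 [558.3 581.2] 39.0 1290
rail 20 60 [545.6 594.3] 39.1 428
```

>>> step_arm(deltas=[-0.02, 0.06, 0.49, -0.03, -0.09, 0.05, 30, -0.02, 0.06, 0.49, -0.03, -0.07, 0.05, 30, 0, 0, 0, 0, 0, 0, 30, 0, 0, 0, 0, 0, 0, 30])

```text
time: 31.45
tool_pos: [571.6, 79.4, 255.4]
tcp_rot: [180.0, -0.3, 178.7]
force: [-0.5, 0.1, -0.8]
finger_gap: 34.7
```

```bash
python3 plan.py 573 76 241 178.4 30;python3 held.py
```

```text
now t 31.45 [571.6  79.4 255.4] [180.   -0.3 178.7] F [-0.5  0.1 -0.8] gap 34.7 q [  7.  26. 101.   0.  53. -82.]
1 rows
[-0.04,-0.08,0.36,0.01,-0.05,0.05,30]
held top ((568.5, 79.3), (83.4, 59.5), -18.6, 12317, np.float64(106.5))
slopes [ 4.00000e-04 -3.30000e-03  1.06514e+02]
rail -130 -70 [557.3 580.5] 39.0 1390
rail -70 -20 [558.  581.1] 39.1 1397
rail 20 60 [546.8 592.6] 39.1 1381
```

>>> step_arm(deltas=[-0.04, -0.08, 0.2, 0, 0, 0.05, 30, 0, 0, 0.13, 0, 0, 0, 30, 0, 0, 0.05, 0, 0, 0, 30, 0, 0, 0, 0, 0, 0, 30])

```text
time: 32.0
tool_pos: [573.4, 75.8, 240.4]
tcp_rot: [180.0, -0.1, 178.4]
force: [-0.1, 0.7, -1.8]
finger_gap: 34.8
```

>>> step_arm(deltas=[0, 0, 0.05, 0, 0, 0, 30, 0, 0, 0.03, 0, 0, 0, 30])

```text
time: 32.25
tool_pos: [573.5, 75.8, 238.3]
tcp_rot: [179.9, -0.1, 178.4]
force: [-3.1, -0.2, 10.5]
finger_gap: 34.6
```

Contact felt; release and lift.

>>> step_arm(deltas=[0, 0, 0, 0, 0, 0, 48, 0, 0, 0, 0, 0, 0, 48, 0, 0, -0.3, 0, 0, 0, 48, 0, 0, -0.7, 0, 0, 0, 48, 0, 0, -1, 0, 0, 0, 48, 0, 0, -0.5, 0, 0, 0, 48, 0, 0, 0, 0, 0, 0, 48])

```text
time: 33.12
tool_pos: [574.0, 75.8, 344.4]
tcp_rot: [179.9, 0.1, 178.4]
force: [0.3, 0.5, -0.0]
finger_gap: 47.7
```

```bash
python3 mods.py; python3 meas.py | grep -E "rail|58"; python3 plan.py 454 -236 300 177 56
```

```text
desk [473. 204.] ((602.7, 285.5), (74.7, 37.1), 0.5, 3311, np.float64(61.2))
rail [176. 188.] ((569.7, 9.5), (79.1, 36.3), -1.5, 4048, np.float64(89.3))
rail [256. 188.] ((571.5, 76.7), (79.0, 36.0), -1.6, 3927, np.float64(89.3))
on rail [247.4 176.6] ((567.4, 7.9), (79.9, 35.7), -1.9, 226, np.float64(90.3))
on rail [226.8 183.2] ((545.4, 76.0), (33.6, 33.1), -87.1, 80, np.float64(89.8))
58-high [146.4 165. ] ((599.8, 349.8), (78.7, 37.1), 2.6, 273, np.float64(61.9))
58-high [165.7 164.6] ((602.3, 284.8), (79.1, 37.0), 1.0, 273, np.float64(61.6))
58-high [318.7 212.4] ((452.4, -236.6), (79.2, 36.3), -2.8, 261, np.float64(57.8))
58-high [349.8 212.4] ((455.3, -341.1), (79.8, 36.4), -14.2, 264, np.float64(58.4))
rail? [274.9 177.9] ((566.4, -86.2), (148.6, 24.1), 88.0, 277, np.float64(40.2))
now t 33.23 [573.5  75.7 342.2] [ 1.799e+02 -1.000e-01  1.784e+02] F [ 0.5  0.2 -0.6] gap 47.8 q [  6.  21.  95.   0.  64. -82.]
9 rows
[0.31,-0.88,0.12,0,0,0.03,56,0.3,-0.88,0.12,0,0,0.03,56,0.3,-0.88,0.12,0,0,0.03,56,0.3,-0.88,0.12,0,0,0.03,56,0.3,-0.88,0.12,0,0,0.03,56,0.3,-0.88,0.12,0,0,0.03,56,0.29,-0.88,0.12,0,0,0.03,56,0.29,-0.88,0.12,0,0,0.03,56,0.29,-0.88,0.12,0,0,0.03,56]
```

>>> step_arm(deltas=[0.31, -0.88, 0.12, 0, 0, 0.03, 56, 0.3, -0.88, 0.12, 0, 0, 0.03, 56, 0.3, -0.88, 0.12, 0, 0, 0.03, 56, 0.3, -0.88, 0.12, 0, 0, 0.03, 56, 0.3, -0.88, 0.12, 0, 0, 0.03, 56, 0.3, -0.88, 0.12, 0, 0, 0.03, 56, 0.29, -0.88, 0.12, 0, 0, 0.03, 56, 0.29, -0.88, 0.12, 0, 0, 0.03, 56, 0.27, -0.75, 0.12, 0, 0, 0.03, 56, 0, 0, 0, 0, 0, 0, 56, 0, 0, 0, 0, 0, 0, 56])

```text
time: 34.6
tool_pos: [447.9, -238.8, 284.3]
tcp_rot: [179.6, -1.6, 177.1]
force: [0.2, 0.6, 0.8]
finger_gap: 56.1
```

```bash
python3 mods.py; python3 plan.py 454 -236 204 177 56 30
```

```text
desk [257. 219.] ((454.6, -235.5), (79.7, 35.9), -4.1, 4691, np.float64(57.4))
desk [122. 229.] ((457.1, -339.7), (80.2, 35.9), -13.8, 4807, np.float64(57.3))
now t 34.65 [ 448.  -238.6  284.3] [179.6  -1.6 177.1] F [0.  1.  0.1] gap 56.0 q [ -29.   19.  108.   -0.   55. -116.]
3 rows
[-0.07,0.02,0.67,0.03,-0.11,0.01,56,-0.06,0.02,0.67,0.03,-0.11,0.01,56,-0.06,0.02,0.67,0.03,-0.11,0.01,56]
```

>>> step_arm(deltas=[-0.06, 0.02, 0.67, 0.03, -0.11, 0.05, 56, -0.05, 0.02, 0.67, 0.03, -0.1, 0.05, 56, -0.05, 0.02, 0.65, 0.03, -0.1, 0.05, 56, 0, 0, 0, 0, 0, 0, 56])

```text
time: 35.15
tool_pos: [455.4, -232.3, 203.4]
tcp_rot: [-180.0, 0.1, 176.7]
force: [-0.0, 0.3, 0.5]
finger_gap: 55.9
```

```bash
python3 plan.py 454.6 -235.5 204 176.3 56 30
```

```text
now t 35.15 [ 455.4 -232.3  203.4] [-1.800e+02  1.000e-01  1.767e+02] F [-0.   0.3  0.5] gap 55.9 q [ -28.   25.  113.    0.   42. -115.]
1 rows
[0.02,-0.08,-0.02,-0.01,0.03,0.08,56]
```

>>> step_arm(deltas=[0.02, -0.08, 0, 0, 0, 0.08, 56, 0, 0, 0, 0, 0, 0, 30, 0, 0, 0, 0, 0, 0, 30, 0, 0, 0, 0, 0, 0, 30, 0, 0, 0, 0, 0, 0, 30, 0, 0, 0, 0, 0, 0, 30])

```text
time: 35.9
tool_pos: [455.5, -235.3, 206.5]
tcp_rot: [-179.8, 0.4, 176.3]
force: [0.2, 0.1, -1.1]
finger_gap: 34.8
```

>>> step_arm(deltas=[0, 0, -0.5, 0, 0, 0, 30, 0, 0, -0.8, 0, 0, 0, 30, 0, 0, -0.9, 0, 0, 0, 30, 0, 0, -0.9, 0, 0, 0, 30, 0, 0, 0, 0, 0, 0, 30])

```text
time: 36.52
tool_pos: [454.3, -234.9, 332.8]
tcp_rot: [-179.9, 0.2, 176.3]
force: [-0.9, 0.8, -1.9]
finger_gap: 35.1
```

```bash
python3 plan.py 568 -60 312 178.4 30
```

```text
now t 36.52 [ 454.3 -234.9  332.8] [-179.9    0.2  176.3] F [-0.9  0.8 -1.9] gap 35.1 q [ -29.   16.  104.    0.   60. -115.]
6 rows
[-0.43,0.76,0.09,0,0.01,-0.07,30,-0.43,0.76,0.09,0,0.01,-0.07,30,-0.43,0.75,0.09,0,0.01,-0.07,30,-0.44,0.75,0.09,0,0.01,-0.07,30,-0.44,0.75,0.09,0,0.01,-0.07,30,-0.45,0.74,0.09,0,0.01,-0.07,30]
```

>>> step_arm(deltas=[-0.43, 0.76, 0.09, 0, 0, -0.07, 30, -0.43, 0.76, 0.09, 0, 0, -0.07, 30, -0.43, 0.75, 0.09, 0, 0, -0.07, 30, -0.44, 0.75, 0.09, 0, 0, -0.07, 30, -0.44, 0.75, 0.09, 0, 0, -0.07, 30, -0.42, 0.65, 0.09, 0, 0, -0.07, 30, 0, 0, 0, 0, 0, 0, 30, 0, 0, 0, 0, 0, 0, 30])

```text
time: 37.52
tool_pos: [566.4, -58.2, 299.0]
tcp_rot: [179.9, -0.9, 178.4]
force: [0.4, -0.5, -2.3]
finger_gap: 35.1
```

```bash
python3 plan.py 571 -60 256 178.4 30; python3 held.py; cp pics/$(ls -t pics|head -1) pics/x2.png
```

```text
now t 37.52 [566.4 -58.2 299. ] [179.9  -0.9 178.4] F [ 0.4 -0.5 -2.3] gap 35.1 q [ -7.  23.  99.  -0.  59. -95.]
2 rows
[-0.07,-0.02,0.54,0.01,-0.09,0,30,-0.06,-0.02,0.54,0.01,-0.09,0,30]
held top ((561.4, -55.7), (84.0, 59.3), 16.2, 12467, np.float64(151.1))
slopes [-6.600000e-03 -1.900000e-03  1.509875e+02]
rail -170 -130 [555.7 578.5] 39.0 915
rail -130 -70 [556.5 579.5] 39.0 1217
rail -20 20 [544.5 594.1] 39.1 471
rail 20 60 [544.9 596.9] 39.3 542
```

View pics/x2.png

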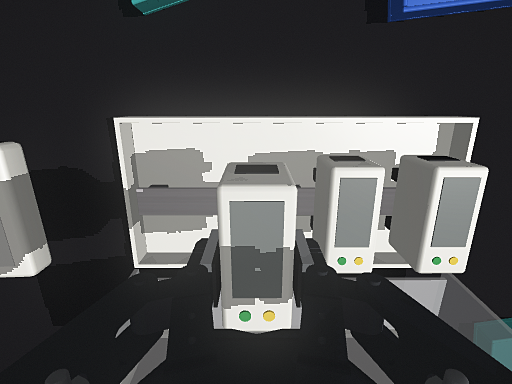

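>>> step_arm(deltas=[-0.07, -0.02, 0.54, 0, -0.06, 0, 30, -0.06, -0.02, 0.54, 0, -0.04, 0, 30, 0, 0, 0, 0, 0, 0, 30, 0, 0, 0, 0, 0, 0, 30])

```text
time: 38.08
tool_pos: [569.5, -63.2, 255.7]
tcp_rot: [180.0, -0.4, 178.1]
force: [0.5, -1.0, -1.5]
finger_gap: 35.1
```

```bash
python3 plan.py 571 -60 241 178.4 30;python3 held.py
```

```text
now t 38.08 [569.5 -63.2 255.7] [180.   -0.4 178.1] F [ 0.5 -1.  -1.5] gap 35.1 q [ -7.  26. 102.   0.  53. -96.]
1 rows
[-0.04,0.08,0.37,0.01,-0.07,-0.06,30]
held top ((565.8, -63.1), (83.4, 59.5), -19.1, 12446, np.float64(107.7))
slopes [ 2.000000e-03 -1.700000e-03  1.075837e+02]
rail -170 -130 [555.5 578.4] 39.0 1317
rail -130 -70 [556.4 579.3] 39.0 1829
rail -70 -20 [558.8 582.1] 39.0 656
rail -20 20 [543.9 594.4] 39.1 716
rail 20 60 [542.3 598.1] 42.0 454
```

>>> step_arm(deltas=[-0.04, 0.07, 0.2, 0, 0, -0.03, 30, 0, 0, 0.13, 0, 0, 0, 30, 0, 0, 0.05, 0, 0, 0, 30, 0, 0, 0.05, 0, 0, 0, 30])

```text
time: 38.62
tool_pos: [571.3, -60.2, 239.0]
tcp_rot: [180.0, -0.2, 178.3]
force: [0.4, 0.2, -1.5]
finger_gap: 34.8
```

>>> step_arm(deltas=[0, 0, 0.06, 0, 0, 0, 30])

```text
time: 38.75
tool_pos: [571.4, -60.2, 237.4]
tcp_rot: [180.0, -0.2, 178.3]
force: [-3.7, 0.2, 16.0]
finger_gap: 35.3
```

>>> step_arm(deltas=[0, 0, 0, 0, 0, 0, 48, 0, 0, 0, 0, 0, 0, 48, 0, 0, -0.3, 0, 0, 0, 48, 0, 0, -0.7, 0, 0, 0, 48, 0, 0, -1, 0, 0, 0, 48, 0, 0, -0.5, 0, 0, 0, 48, 0, 0, 0, 0, 0, 0, 48])

```text
time: 39.62
tool_pos: [572.1, -60.2, 343.6]
tcp_rot: [-180.0, 0.0, 178.3]
force: [0.4, -0.3, -1.2]
finger_gap: 47.7
```

```bash
python3 mods.py; python3 plan.py 458 -339 300 166.2 56
```

```text
rail [338. 186.] ((569.8, 9.3), (79.4, 36.8), -1.5, 4106, np.float64(89.3))
rail [418. 186.] ((571.8, 76.3), (80.2, 37.0), -1.9, 4364, np.float64(89.2))
rail [256. 188.] ((568.9, -59.3), (79.4, 36.1), -1.7, 3933, np.float64(89.3))
now t 39.67 [571.9 -60.3 342.7] [ 1.800e+02 -1.000e-01  1.783e+02] F [ 0.  -0.3 -0.4] gap 48.0 q [ -7.  21.  95.   0.  64. -95.]
9 rows
[0.29,-0.78,0.12,0,0,0.27,56,0.27,-0.79,0.12,0,0,0.27,56,0.26,-0.8,0.12,0,0,0.27,56,0.24,-0.8,0.12,0,0,0.27,56,0.22,-0.81,0.12,0,0,0.27,56,0.2,-0.81,0.12,0,0,0.27,56,0.18,-0.82,0.12,0,0,0.27,56,0.16,-0.82,0.12,0,0,0.27,56,0.14,-0.82,0.12,0,0,0.27,56]
```

>>> step_arm(deltas=[0.29, -0.78, 0.12, 0, 0, 0.27, 56, 0.27, -0.79, 0.12, 0, 0, 0.27, 56, 0.26, -0.8, 0.12, 0, 0, 0.27, 56, 0.24, -0.8, 0.12, 0, 0, 0.27, 56, 0.22, -0.81, 0.12, 0, 0, 0.27, 56, 0.2, -0.81, 0.12, 0, 0, 0.27, 56, 0.18, -0.82, 0.12, 0, 0, 0.27, 56, 0.16, -0.82, 0.12, 0, 0, 0.27, 56, 0.12, -0.7, 0.1, 0, 0, 0.27, 56, 0, 0, 0, 0, 0, 0, 56, 0, 0, 0, 0, 0, 0, 56])

```text
time: 41.05
tool_pos: [452.2, -339.8, 285.9]
tcp_rot: [179.6, -1.4, 165.8]
force: [-0.7, -0.1, 0.8]
finger_gap: 55.9
```

```bash
python3 mods.py; python3 plan.py 457.5 -339.5 204 166.2 56 30;  cp pics/$(ls -t pics|head -1) pics/x3.png
```

```text
desk [254. 215.] ((456.9, -340.5), (79.5, 36.1), -13.9, 4639, np.float64(57.3))
now t 41.1 [ 452.3 -339.7  285.9] [179.6  -1.4 165.8] F [-0.5 -0.6 -0.9] gap 56.0 q [ -38.   24.  100.   -0.   58. -114.]
3 rows
[-0.06,0.01,0.68,0.02,-0.09,-0.02,56,-0.05,0.01,0.68,0.02,-0.09,-0.02,56,-0.05,0.01,0.68,0.02,-0.09,-0.02,56]
```

View pics/x3.png

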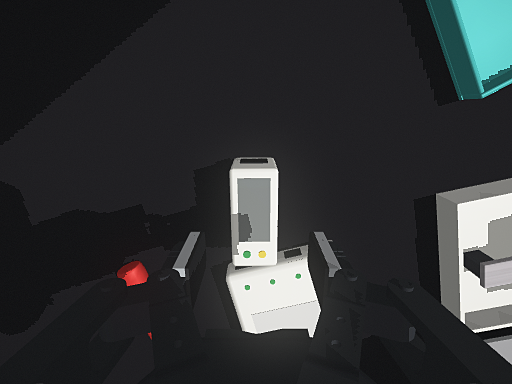

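>>> step_arm(deltas=[-0.05, 0, 0.68, 0.02, -0.09, -0.02, 56, -0.05, 0, 0.68, 0.02, -0.09, -0.02, 56, -0.04, 0, 0.66, 0.02, -0.09, -0.02, 56, 0, 0, 0, 0, 0, 0, 56])

```text
time: 41.6
tool_pos: [458.9, -336.7, 204.0]
tcp_rot: [179.9, 0.1, 166.5]
force: [-0.1, -0.9, -0.2]
finger_gap: 56.1
```

```bash
python3 plan.py 457 -340 204 166.2 56 30
```

```text
now t 41.6 [ 458.9 -336.7  204. ] [1.799e+02 1.000e-01 1.665e+02] F [-0.1 -0.9 -0.2] gap 56.1 q [ -37.   29.  105.    0.   46. -114.]
1 rows
[0.03,-0.09,0,0.01,0.03,0.06,56]
```

>>> step_arm(deltas=[0.03, -0.09, 0, 0, 0, 0.06, 56, 0, 0, 0, 0, 0, 0, 30, 0, 0, 0, 0, 0, 0, 30, 0, 0, 0, 0, 0, 0, 30, 0, 0, 0, 0, 0, 0, 30, 0, 0, 0, 0, 0, 0, 30])

```text
time: 42.35
tool_pos: [457.7, -339.9, 207.2]
tcp_rot: [-179.9, 0.4, 166.2]
force: [0.1, -0.5, -2.1]
finger_gap: 35.0
```

>>> step_arm(deltas=[0, 0, -0.5, 0, 0, 0, 30, 0, 0, -0.8, 0, 0, 0, 30, 0, 0, -0.9, 0, 0, 0, 30, 0, 0, -0.9, 0, 0, 0, 30, 0, 0, 0, 0, 0, 0, 30])

```text
time: 42.98
tool_pos: [456.6, -339.5, 333.0]
tcp_rot: [180.0, 0.2, 166.2]
force: [-0.1, -1.2, -2.9]
finger_gap: 35.0
```

```bash
python3 plan.py 568 -127 312 178.4 30
```

```text
now t 42.98 [ 456.6 -339.5  333. ] [180.    0.2 166.2] F [-0.1 -1.2 -2.9] gap 35.0 q [ -38.   21.   97.    0.   62. -114.]
7 rows
[-0.21,0.83,0.08,0,0.01,-0.35,30,-0.23,0.83,0.08,0,0.01,-0.35,30,-0.26,0.82,0.08,0,0.01,-0.35,30,-0.28,0.81,0.08,0,0.01,-0.35,30,-0.3,0.8,0.08,0,0.01,-0.35,30,-0.33,0.79,0.08,0,0.01,-0.35,30,-0.35,0.78,0.08,0,0.01,-0.35,30]
```

>>> step_arm(deltas=[-0.21, 0.83, 0.08, 0, 0, -0.35, 30, -0.23, 0.83, 0.08, 0, 0, -0.35, 30, -0.26, 0.82, 0.08, 0, 0, -0.35, 30, -0.28, 0.81, 0.08, 0, 0, -0.35, 30, -0.3, 0.8, 0.08, 0, 0, -0.35, 30, -0.33, 0.79, 0.08, 0, 0, -0.35, 30, -0.33, 0.7, 0.08, 0, 0, -0.35, 30, 0, 0, 0, 0, 0, 0, 30, 0, 0, 0, 0, 0, 0, 30])

```text
time: 44.1
tool_pos: [565.5, -122.6, 294.0]
tcp_rot: [179.6, -1.2, 178.8]
force: [-0.7, -0.4, -3.1]
finger_gap: 35.4
```

```bash
python3 plan.py 569 -127.5 256 178.4 30; python3 held.py; cp pics/$(ls -t pics|head -1) pics/x4.png
```

```text
now t 44.1 [ 565.5 -122.6  294. ] [179.6  -1.2 178.8] F [-0.7 -0.4 -3.1] gap 35.4 q [ -13.   24.   98.    0.   59. -102.]
2 rows
[-0.06,-0.06,0.47,0.04,-0.12,0.04,30,-0.05,-0.06,0.47,0.04,-0.12,0.04,30]
held top ((560.0, -121.5), (83.8, 59.3), -19.7, 12331, np.float64(145.3))
slopes [-1.400000e-02  2.900000e-03  1.452497e+02]
rail -170 -130 [555.4 578.4] 39.0 208
rail -130 -70 [543.7 593.3] 39.1 405
rail -20 20 [543.1 595.5] 39.3 617
```

View pics/x4.png

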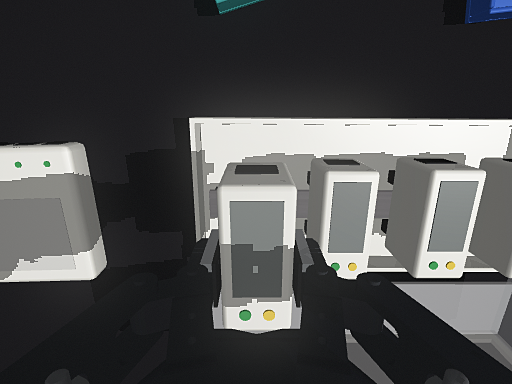

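>>> step_arm(deltas=[-0.06, -0.06, 0.48, 0.02, -0.1, 0.04, 30, -0.05, -0.06, 0.48, 0.02, -0.08, 0.04, 30, 0, 0, 0, 0, 0, 0, 30, 0, 0, 0, 0, 0, 0, 30])

```text
time: 44.65
tool_pos: [567.7, -130.7, 255.0]
tcp_rot: [179.8, -0.3, 178.0]
force: [0.7, -0.7, -2.0]
finger_gap: 35.6
```

```bash
python3 plan.py 569 -127.5 241 178.4 30;python3 held.py
```

```text
now t 44.65 [ 567.7 -130.7  255. ] [179.8  -0.3 178. ] F [ 0.7 -0.7 -2. ] gap 35.6 q [ -14.   27.  100.    0.   54. -102.]
1 rows
[-0.03,0.08,0.35,0.04,-0.06,-0.07,30]
held top ((564.5, -130.3), (83.3, 59.4), -19.9, 12276, np.float64(106.1))
slopes [4.00000e-04 6.00000e-04 1.06041e+02]
rail -130 -70 [545.1 590.8] 39.1 1311
rail -20 20 [541.9 597.5] 40.5 587
```

>>> step_arm(deltas=[-0.03, 0.08, 0.2, 0, 0, -0.05, 30, 0, 0, 0.13, 0, 0, 0, 30, 0, 0, 0.05, 0, 0, 0, 30, 0, 0, 0.03, 0, 0, 0, 30])

```text
time: 45.2
tool_pos: [569.2, -127.1, 238.9]
tcp_rot: [179.8, -0.2, 178.3]
force: [0.0, 0.4, -1.5]
finger_gap: 35.0
```

>>> step_arm(deltas=[0, 0, 0.06, 0, 0, 0, 30])

```text
time: 45.32
tool_pos: [569.3, -127.1, 238.3]
tcp_rot: [179.8, -0.2, 178.3]
force: [-6.1, 0.9, 21.3]
finger_gap: 34.8
```

>>> step_arm(deltas=[0, 0, 0, 0, 0, 0, 48, 0, 0, 0, 0, 0, 0, 48, 0, 0, -0.3, 0, 0, 0, 48, 0, 0, -0.7, 0, 0, 0, 48, 0, 0, -1, 0, 0, 0, 48, 0, 0, -0.6, 0, 0, 0, 48, 0, 0, -0.8, 0, 0, 0, 48, 0, 0, 0, 0, 0, 0, 48])

```text
time: 46.32
tool_pos: [570.0, -127.6, 383.2]
tcp_rot: [179.9, 0.2, 178.3]
force: [-0.4, -0.0, -0.3]
finger_gap: 47.8
```

```bash
python3 mods.py; python3 plan.py 420 -30 420 88.5 60
```

```text
rail [395. 174.] ((569.6, 8.6), (78.9, 36.5), -1.7, 3196, np.float64(89.2))
rail [465. 174.] ((571.4, 76.1), (79.1, 37.1), -1.5, 3373, np.float64(89.1))
rail [257. 175.] ((567.6, -125.7), (79.7, 36.1), -1.5, 2993, np.float64(89.3))
rail [325. 175.] ((568.6, -59.4), (78.6, 36.2), -1.6, 3034, np.float64(89.3))
now t 46.38 [ 569.5 -127.5  381.4] [179.9  -0.  178.3] F [-0.1 -0.1  0. ] gap 47.9 q [ -14.   20.   91.    0.   69. -102.]
19 rows
[0.2,0.12,-0.05,0,0,0.95,60,0.21,0.11,-0.05,0,0,0.95,60,0.22,0.09,-0.05,0,0,0.95,60,0.22,0.07,-0.05,0,0,0.95,60,0.23,0.05,-0.05,0,0,0.95,60,0.23,0.03,-0.05,0,0,0.95,60,0.23,0.01,-0.05,0,0,0.95,60,0.23,-0.01,-0.05,0,0,0.95,60,0.23,-0.03,-0.05,0,0,0.95,60,0.23,-0.05,-0.05,0,0,0.95,60,0.23,-0.06,-0.05,0,0,0.95,60,0.22,-0.08,-0.05,0,0,0.95,60]
[0.21,-0.1,-0.05,0,0,0.95,60,0.2,-0.12,-0.05,0,0,0.95,60,0.19,-0.13,-0.05,0,0,0.95,60,0.18,-0.15,-0.05,0,0,0.95,60,0.17,-0.16,-0.05,0,0,0.95,60,0.15,-0.18,-0.05,0,0,0.95,60,0.14,-0.19,-0.05,0,0,0.95,60]
```

```bash
python3 plan.py 600 -28 445 88.5 40; python3 meas.py | grep -E "rail|58"
python3 - <<'E'
from h import *
c=shot("side"); save(c,"s5.png")
for n,box in (("top",(90,160,200,320)),("side",(90,180,150,300))):
    c=shot(n); P=cloud(c); px=c["pixels"].astype(int); r,g,b=px[...,0],px[...,1],px[...,2]
    m=(b>110)&(r<0.5*b)&(g<0.8*b)&(P[...,2]>150)&(P[...,0]>600); s=np.zeros_like(m); s[box[0]:box[1],box[2]:box[3]]=1; m&=s
    Q=P[m]; print(n,len(Q),np.median(Q,0).round(1) if len(Q) else '',np.percentile(Q,[5,95],axis=0).round(1) if len(Q) else '')
E
```

```text
now t 46.38 [ 569.5 -127.5  381.4] [179.9  -0.  178.3] F [-0.1 -0.1  0. ] gap 47.9 q [ -14.   20.   91.    0.   69. -102.]
19 rows
[-0.04,0.13,-0.08,0,0,0.95,40,-0.03,0.13,-0.08,0,0,0.95,40,-0.01,0.14,-0.08,0,0,0.95,40,0,0.14,-0.08,0,0,0.95,40,0.01,0.14,-0.08,0,0,0.95,40,0.02,0.14,-0.08,0,0,0.95,40,0.03,0.13,-0.08,0,0,0.95,40,0.04,0.13,-0.08,0,0,0.95,40,0.05,0.13,-0.08,0,0,0.95,40,0.06,0.12,-0.08,0,0,0.95,40,0.07,0.12,-0.08,0,0,0.95,40,0.08,0.11,-0.08,0,0,0.95,40]
[0.09,0.1,-0.08,0,0,0.95,40,0.1,0.09,-0.08,0,0,0.95,40,0.11,0.09,-0.08,0,0,0.95,40,0.11,0.08,-0.08,0,0,0.95,40,0.12,0.07,-0.08,0,0,0.95,40,0.12,0.06,-0.08,0,0,0.95,40,0.13,0.05,-0.08,0,0,0.95,40]
on rail [226.4 174.9] ((569.4, 75.6), (79.9, 35.9), -2.4, 267, np.float64(89.9))
on rail [246.8 175.9] ((567.7, 7.9), (80.2, 35.8), -2.0, 265, np.float64(90.2))
on rail [266.9 177.4] ((566.3, -60.5), (78.4, 35.7), -3.0, 229, np.float64(90.1))
on rail [287.1 185.2] ((545.1, -125.4), (36.6, 33.0), 0.0, 86, np.float64(90.1))
58-high [146.5 164.8] ((600.1, 349.0), (78.7, 37.7), 2.8, 280, np.float64(61.5))
58-high [165.7 164.7] ((602.3, 284.3), (79.2, 36.7), 0.3, 273, np.float64(61.4))
rail? [219.2 174.9] ((571.9, 102.6), (20.9, 10.3), 0.9, 22, np.float64(39.5))
rail? [237.1 176. ] ((570.0, 42.4), (27.8, 21.1), -89.1, 57, np.float64(39.8))
rail? [257.2 176.9] ((568.2, -27.8), (30.9, 20.7), -88.3, 62, np.float64(40.1))
top 59 [705.3 -27.4 213.5] [[701.3 -81.3 208.2]
 [708.2  23.8 218.1]]
side 146 [703.1 -25.  209.2] [[699.  -83.1 174.7]
 [706.6  29.8 213.9]]
```

View pics/s5.png

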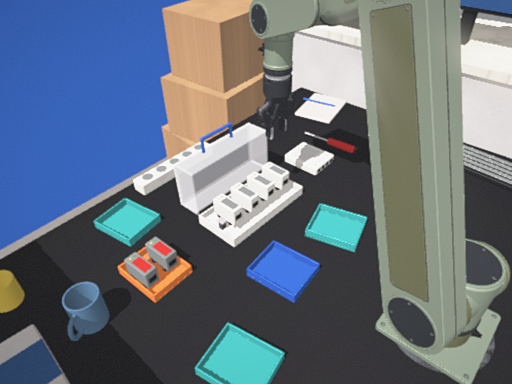

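>>> step_arm(deltas=[-0.04, 0.13, -0.08, 0, 0, 0.95, 40, -0.03, 0.13, -0.08, 0, 0, 0.95, 40, -0.01, 0.14, -0.08, 0, 0, 0.95, 40, 0, 0.14, -0.08, 0, 0, 0.95, 40, 0.01, 0.14, -0.08, 0, 0, 0.95, 40, 0.02, 0.14, -0.08, 0, 0, 0.95, 40, 0.03, 0.13, -0.08, 0, 0, 0.95, 40, 0.04, 0.13, -0.08, 0, 0, 0.95, 40, 0.05, 0.13, -0.08, 0, 0, 0.95, 40, 0.06, 0.12, -0.08, 0, 0, 0.95, 40, 0.07, 0.12, -0.08, 0, 0, 0.95, 40, 0.08, 0.11, -0.08, 0, 0, 0.95, 40])

```text
time: 48.08
tool_pos: [590.5, -63.3, 401.6]
tcp_rot: [-178.4, -1.5, 119.3]
force: [0.3, -0.6, -0.3]
finger_gap: 39.5
```

```bash
python3 plan.py 705 -28 440 88.5 36
```

```text
now t 48.08 [590.5 -63.3 401.6] [-178.4   -1.5  119.3] F [ 0.3 -0.6 -0.3] gap 39.5 q [ -7.  21.  87.   0.  75. -37.]
7 rows
[-0.09,0.41,-0.15,-0.06,-0.03,0.88,36,-0.06,0.42,-0.15,-0.06,-0.03,0.88,36,-0.02,0.42,-0.15,-0.06,-0.03,0.88,36,0.01,0.43,-0.14,-0.06,-0.03,0.88,36,0.04,0.42,-0.14,-0.06,-0.03,0.88,36,0.07,0.42,-0.14,-0.06,-0.03,0.88,36,0.11,0.41,-0.14,-0.06,-0.03,0.88,36]
```

>>> step_arm(deltas=[-0.05, 0.1, -0.5, -0.06, -0.03, 0.88, 36, -0.05, 0.3, -0.5, -0.06, -0.03, 0.88, 36, -0.02, 0.42, -0.05, -0.06, -0.03, 0.88, 36, 0.01, 0.5, 0, -0.06, -0.03, 0.88, 36, 0.04, 0.5, 0, -0.06, -0.03, 0.88, 36, 0.07, 0.5, 0, -0.06, -0.03, 0.88, 36, 0.1, 0.45, 0, -0.06, -0.03, 0.88, 36, 0, 0, 0, 0, 0, 0, 32, 0, 0, 0, 0, 0, 0, 32])

```text
time: 49.2
tool_pos: [703.4, -33.1, 429.8]
tcp_rot: [-178.9, -0.1, 87.6]
force: [-0.2, 0.9, 0.3]
finger_gap: 32.1
```

```bash
python3 plan.py 705 -28 366 88.5 32 30
python3 - <<'E'
from h import *
c=shot("wrist"); save(c,"w20.png")
E
```

```text
now t 49.2 [703.4 -33.1 429.8] [-1.789e+02 -1.000e-01  8.760e+01] F [-0.2  0.9  0.3] gap 32.1 q [-4. 30. 67.  0. 84. -1.]
3 rows
[0.04,0.02,0.53,-0.07,0,-0.06,32,0.04,0.02,0.53,-0.07,0,-0.06,32,0.04,0.02,0.53,-0.07,0,-0.06,32]
```

View pics/w20.png

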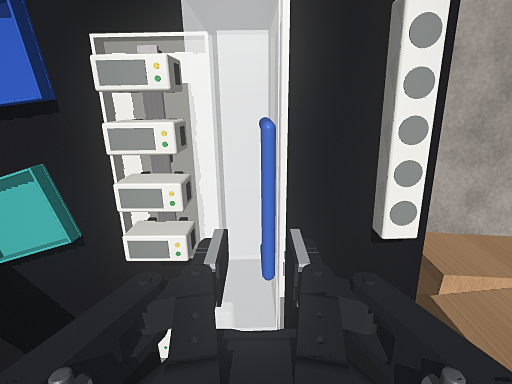

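>>> step_arm(deltas=[0.04, 0.03, 0.53, -0.07, 0, -0.03, 32, 0.04, 0.02, 0.53, -0.07, 0, -0.03, 32, 0.04, 0.02, 0.53, -0.07, 0, -0.03, 32, 0, 0, 0, 0, 0, 0, 32])

```text
time: 49.75
tool_pos: [702.9, -29.4, 366.1]
tcp_rot: [-180.0, -0.1, 88.2]
force: [1.0, 0.5, 0.1]
finger_gap: 31.9
```

```bash
python3 plan.py
python3 - <<'E'
from h import *
c=shot("wrist"); save(c,"w21.png")
E
```

```text
now t 49.75 [702.9 -29.4 366.1] [-1.80e+02 -1.00e-01  8.82e+01] F [1.  0.5 0.1] gap 31.9 q [-3. 31. 74.  0. 75. -2.]
```

View pics/w21.png

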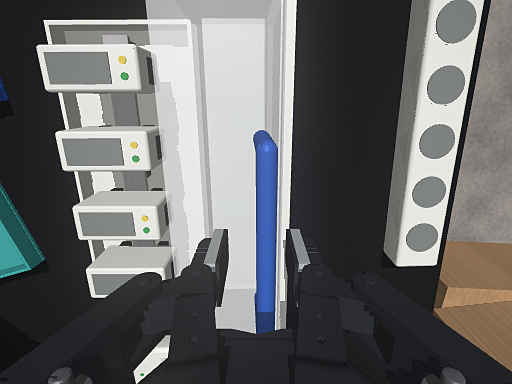

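>>> step_arm(deltas=[0, 0.05, 0, 0, 0, 0, 32, 0, 0, 0, 0, 0, 0, 5, 0, 0, 0, 0, 0, 0, 5, 0, 0, 0, 0, 0, 0, 5, 0, 0, 0, 0, 0, 0, 5], squeeze=20)

```text
time: 50.42
tool_pos: [705.5, -29.9, 370.8]
tcp_rot: [179.6, -0.0, 88.2]
force: [-0.1, 0.4, -1.5]
finger_gap: 9.2
```

>>> step_arm(deltas=[0, -0.67, -0.19, 0, 0, 0, 5, 0, -0.7, -0.09, 0, 0, 0, 5, 0, -0.7, 0.01, 0, 0, 0, 5, 0, -0.69, 0.11, 0, 0, 0, 5])

```text
time: 50.92
tool_pos: [598.3, -26.6, 381.0]
tcp_rot: [178.0, 0.0, 88.2]
force: [3.7, 0.3, 1.7]
finger_gap: 8.2
```

>>> step_arm(deltas=[0, -0.66, 0.22, 0.08, 0, 0, 5, 0, -0.63, 0.33, 0.08, 0, 0, 5, 0, -0.58, 0.41, 0.06, 0, 0, 5])

```text
time: 51.3
tool_pos: [524.4, -24.4, 347.7]
tcp_rot: [178.0, 0.1, 88.2]
force: [-0.9, 0.4, 4.5]
finger_gap: 8.8
```

>>> step_arm(deltas=[0, -0.48, 0.39, 0.08, 0, 0, 5, 0, -0.42, 0.44, 0.08, 0, 0, 5, 0, -0.37, 0.5, 0.08, 0, 0, 5])

```text
time: 51.68
tool_pos: [475.6, -23.0, 296.3]
tcp_rot: [178.3, 0.1, 88.2]
force: [3.3, 0.6, 1.5]
finger_gap: 9.0
```

>>> step_arm(deltas=[0, -0.3, 0.53, 0.05, 0, 0, 5, 0, -0.23, 0.55, 0.05, 0, 0, 5])

```text
time: 51.92
tool_pos: [455.4, -22.4, 253.5]
tcp_rot: [178.5, 0.1, 88.2]
force: [1.4, 0.2, 1.3]
finger_gap: 9.3
```

>>> step_arm(deltas=[0, -0.03, 0.1, 0, 0, 0, 5, 0, -0.01, 0.08, 0, 0, 0, 5])

```text
time: 52.18
tool_pos: [454.1, -22.3, 249.4]
tcp_rot: [178.5, 0.1, 88.2]
force: [-11.1, 0.8, 39.4]
finger_gap: 8.9
```

>>> step_arm(deltas=[0, 0, -0.02, 0, 0, 0, 26, 0, 0, 0, 0, 0, 0, 26, 0, 0, -0.3, 0, 0, 0, 26, 0, 0, -0.8, 0, 0, 0, 26, 0, 0, -1, 0, 0, 0, 26, 0, 0, -1, 0, 0, 0, 26])

```text
time: 52.92
tool_pos: [450.7, -21.9, 378.9]
tcp_rot: [178.7, 0.1, 88.2]
force: [0.8, -0.4, -0.8]
finger_gap: 26.1
```

```bash
python3 plan.py 330 -300 400 88.5 30
```

```text
now t 52.92 [450.7 -21.9 378.9] [1.787e+02 1.000e-01 8.820e+01] F [ 0.8 -0.4 -0.8] gap 26.1 q [ -4.   8. 108.  -0.  63.  -2.]
8 rows
[-0.88,-0.35,-0.07,0.03,0,-0.01,30,-0.88,-0.35,-0.07,0.03,0,-0.01,30,-0.88,-0.35,-0.07,0.03,0,-0.01,30,-0.88,-0.35,-0.07,0.03,0,-0.01,30,-0.88,-0.35,-0.07,0.03,0,-0.01,30,-0.88,-0.35,-0.07,0.03,0,-0.01,30,-0.88,-0.35,-0.07,0.03,0,-0.01,30,-0.88,-0.35,-0.07,0.03,0,-0.01,30]
```

>>> step_arm(deltas=[-0.88, -0.35, -0.07, 0.03, 0, 0, 30, -0.88, -0.35, -0.07, 0.03, 0, 0, 30, -0.88, -0.35, -0.07, 0, 0, 0, 30, -0.88, -0.35, -0.07, 0, 0, 0, 30, -0.88, -0.35, -0.07, 0, 0, 0, 30, -0.88, -0.35, -0.07, 0, 0, 0, 30, -0.88, -0.3, -0.07, 0, 0, 0, 30, 0, 0, 0, 0, 0, 0, 30, 0, 0, 0, 0, 0, 0, 30])

```text
time: 54.05
tool_pos: [343.9, -271.7, 407.7]
tcp_rot: [178.2, 0.3, 88.3]
force: [0.1, -0.6, -1.1]
finger_gap: 30.1
```

```bash
python3 bar.py
python3 - <<'E'
from h import *
c=shot("top"); P=cloud(c); cv2.imwrite("pics/tf.png",cv2.resize(c["pixels"][110:240,120:410,::-1],None,fx=2.7,fy=2.7,interpolation=cv2.INTER_CUBIC))
for v in range(145,205,5): print(v,[tuple(int(t) if np.isfinite(t) else -1 for t in P[v,u]) for u in (214,236,258,290,302)])
c=shot("side"); cv2.imwrite("pics/sf.png",cv2.resize(c["pixels"][110:340,90:390,::-1],None,fx=2.5,fy=2.5,interpolation=cv2.INTER_CUBIC))
E
python3 meas.py | grep 58
```

```text
top 174 med [459.3 -23.4  93.6] lo [452.4 -80.2  88.5] hi [490.5  34.2  98.3]
 px bounds 238 274 197 212
  y -90 [470.4 -77.   93.9] 44
  y -70 [456.7 -60.8  92.5] 19
  y -50 [456.4 -39.7  94.4] 18
  y -30 [455.9 -20.1  93.8] 18
  y -10 [455.7   1.1  93.9] 19
  y 10 [461.4  24.1  93.7] 28
  y 30 [475.9  32.5  93.3] 28
side 171 med [458.2 -15.4  92.4] lo [452.6 -76.1  89.3] hi [493.4  37.4  95.2]
 px bounds 257 296 185 212
  y -90 [473.3 -74.6  92.4] 39
  y -70 [453.9 -59.   92.2] 17
  y -50 [453.8 -42.5  92.4] 17
  y -30 [455.3 -20.2  92. ] 16
  y -10 [455.7   0.9  92.9] 18
  y 10 [457.   19.6  91.5] 19
  y 30 [474.7  35.5  92.8] 45
145 [(681, 128, 1), (683, 50, 0), (685, -27, -1), (687, -140, 0), (688, -183, -1)]
150 [(663, 128, 0), (665, 50, 1), (667, -27, 0), (670, -141, -6), (670, -183, 0)]
155 [(631, 115, 109), (632, 44, 110), (634, -27, 110), (652, -141, -2), (653, -184, -1)]
160 [(615, 115, 109), (617, 44, 101), (619, -27, 101), (621, -131, 105), (622, -170, 105)]
165 [(599, 115, 101), (601, 43, 101), (602, -28, 103), (605, -132, 102), (605, -170, 107)]
170 [(582, 114, 105), (584, 43, 107), (586, -28, 101), (588, -132, 103), (589, -171, 109)]
175 [(566, 114, 104), (568, 42, 102), (569, -28, 106), (572, -132, 103), (573, -171, 107)]
180 [(550, 114, 101), (552, 42, 100), (553, -29, 106), (556, -133, 106), (556, -171, 109)]
185 [(533, 113, 106), (535, 41, 105), (537, -29, 103), (539, -133, 102), (540, -171, 108)]
190 [(517, 113, 102), (519, 41, 105), (521, -29, 104), (523, -133, 103), (524, -172, 108)]
195 [(502, 115, 78), (502, 40, 112), (504, -30, 109), (507, -134, 104), (508, -172, 106)]
200 [(486, 123, -3), (488, 45, 2), (490, -31, 0), (492, -144, 0), (493, -186, 0)]
58-high [146.5 164.7] ((600.1, 349.7), (78.9, 37.0), 2.0, 278, np.float64(61.4))
58-high [165.7 164.6] ((602.3, 284.9), (79.0, 37.5), 1.0, 273, np.float64(61.7))
```

View pics/tf.png

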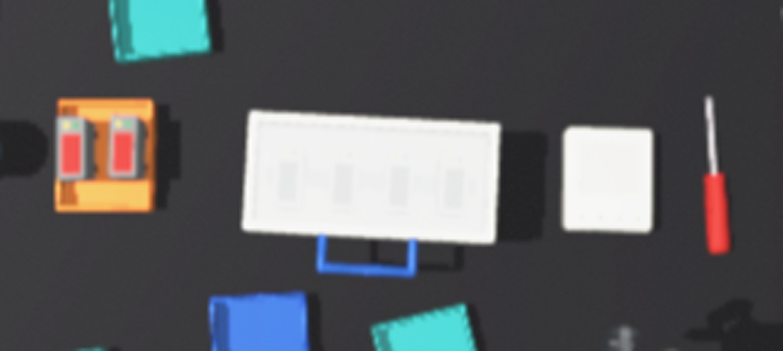

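View pics/sf.png

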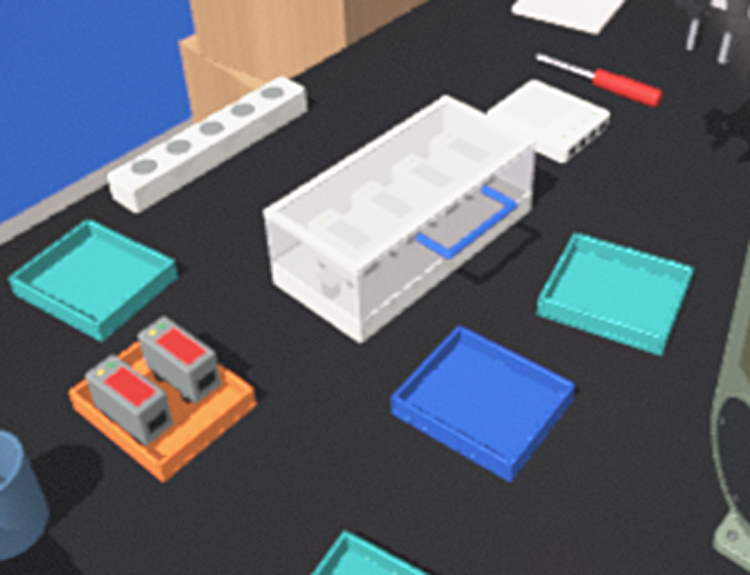

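```bash
python3 -c "
from cell import ctrl,sense
print(ctrl.hand_in()); print(sense()['time'])"
```

```text
the job is handed in; nothing more can be done
None
the job is handed in; nothing more can be done
```

The job is done and handed in at about 54 s. I opened the cover to about 1.6 rad by its bar, moved both dead modules into the orange tray, set all four new modules on the rail, and shut the cover.

What the last checks showed:
- **New modules:** measured just before shutting, by the wrist camera. Tops were at about 89 mm, which is 50 mm above the rail top as it should be. They stood square with the enclosure within about 0.5° and within 2 mm of the rail's centre line. After shutting I only saw them through the hood, in place in both the top and side views.
- **Dead modules:** both upright in the orange tray, at about +30 and -34 mm across it, with tops at about 61.5 mm.
- **Cover:** the shutting stop was felt at about 39 N. The hood top then measured level, and the bar's upper side was at about 93 mm, which puts its centre near the expected 90 mm.
- **Bystanders:** I saw the router, mug and screwdriver undisturbed, but did not measure them again at the end.

Disagreements:
- The wrist and top cameras differed by about 2 mm in x and 1.5 mm in y, so I placed the modules relative to the rail within the wrist camera's view.
- Dead_a was gripped about 6 mm in y from where it had been measured; it may have been nudged or the arm may have overshot. It was placed normally.
- I noticed no slackening of the grip.

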